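Clamp an offcut in the gluing jig with its draw catch

TASK

Clamp the offcut in the gluing jig: lay the catch's wire loop into the slot of the sliding jaw, draw it in under the hooks so that it holds, then push the lever over past its dead point until it lies fully home and the offcut is squeezed tight. Feel your way: never press or pull the loop on the jaw harder than about 15 N before the lever goes over, only push the lever (do not grip it) and do not lean on it hard once it is home, and leave the things lying around the jig where they are.

Things in the scene. Friction and masses are not known exactly. Their poses are not given: they have to be found in the camera images.
- jig: Plywood jig board screwed to the bench, 245 x 98 x 12 mm. Origin on the bench below the lever's pivot; x runs along the board from lever to jaw (board x = -95 to 150), y across, z up. Along +x stand: the draw catch (pivot at x = 0), a wooden fence with a rubber-faced spring pad (free face at x = 34), the offcut, the sliding wooden jaw between two low rails.
- slot_nominal (a point): Point fixed to the jig (it does NOT move with the jaw): middle of the range of the jaw's slot at the start, on the slot's floor, 38 mm above the bench. The jaw itself is not reported: it stands loose (about 3 N friction) so that its slot's middle is anywhere within 10 mm of this point along jig x. It slides when the hooked loop pulls it.
- hook_nipped (a point): Point fixed to the jig: where the middle of the loop's crossbar lies (jig x = 85 mm, 43 mm above the bench) once it is hooked and has drawn the jaw in so far that the offcut is just nipped between the jaw and the free pad.
- prong_height (a point): Point fixed to the jig 57 mm above the bench, 19 mm over slot_nominal: height of the tops of the jaw's 4 steel blocks, in pairs at y = -15 and 15 mm (each 12 wide, nothing at |y| < 9). The near pair are hooks: 16 mm long along x plus a 6 mm lip to +x, lip underside 51 mm above the bench. The slot is the 10 mm gap from lip end to the far pair (20 mm long); under the lip it goes 6 mm deeper.
- catch: Steel draw catch: bracket, lever, loop. Origin on the board, axes as the jig's. The loop is a U of 6 mm wire, 62 mm wide, pivoted 22 mm out on the lever, 101 mm from that pin to its crossbar. Both hinges are stiff (0.09 and 0.055 N m) and stay where left; a loop let go turns with the lever unless hooked. Moving the knob turns both (about 5 N): it can go anywhere in reach in the x-z plane.
- lever_pivot (a point): Axis of the lever (along jig y), 54 mm above the bench.
- lever_tip (a point): Middle of the free end of the lever's handle, 88 mm from the pivot. The handle's flat rubber sleeve is 48 mm long, 20 mm wide and 12 mm thick.
- lever (a joint): Lever angle: 0 handle upright, negative leaning to the jaw, growing as it is thrown over away from the jaw (1.57 level). Range -1.2 to 1.71. With the loop hooked, tension begins near 0.7 and the dead point is near 1.5; beyond it the lever snaps on to its stop at 1.71 by itself. Throwing takes roughly 7 N at the handle's end.
- loop (a joint): Loop angle relative to the lever. lever + loop is the loop's elevation above level (0: level, pointing at the jaw; positive: crossbar raised).
- loop_bar (a point): Middle of the loop's crossbar (6 mm round, lying along jig y).
- loop_knob (a point): Centre of the loop's finger knob: a black rubber roller, 14 mm diameter and 14 mm long along jig y, on a tab 34 mm off the crossbar, square to the plane of the loop (above the crossbar when the loop is level). Pinched at its two flat ends (along jig y) it can pivot between the fingers.
- pad (a joint): Compression of the fence's spring pad in m: 0 free, about 0.004 when the offcut is clamped (18 N per mm).
- work_center (a point): Centre of the offcut to be clamped, a wooden block 28 x 70 x 28 mm lying across the board between pad and jaw, loose at the start.
- pencil: Green pencil, 121 mm, bystander beyond the jaw's end of the jig.
- dowel: Wooden dowel, 12 x 80 mm, bystander beyond the jaw's end of the jig.
- spare_offcut: Another offcut, 50 x 60 x 22 mm, bystander at the lever's end of the jig.
Mind the look-alikes: they are no part of the job. Of the things like the part that bears work_center, leave any that is black; of the rest the smaller one is meant.

How it is judged:
At the end, for the whole second after the job is handed in: The lever rests past its dead point on its stop (angle above 1.62 rad), the loop's pull keeps the fence pad compressed by more than 3 mm, the offcut still lies flat in the jig (centre less than 31 mm above the bench), all at rest (value of joint lever above 1.62 rad and value of joint pad above 0.003 m and z of work_center in the frame of jig below 0.031 m and linear speed of catch below 0.01 m/s and velocity of joint lever below 0.05 rad/s); the robot touches nothing.
It fails at once if the loop was pressed or pulled on the jaw with more than 20 N before the lever was thrown (lever angle below 0.55) (value of joint lever below 0.55 rad and contact force between catch and jig above 20 N).
It fails at once if the lever was gripped or leaned on with more than 30 N near or at its home position (angle above 1.3) (value of joint lever above 1.3 rad and contact force between the fingers and catch above 30 N).
It fails at once if a bystander was moved more than 3 cm (distance of any of pencil, dowel, spare_offcut from where it was at the start of the episode above 0.03 m).
It also fails if it takes over 72 s, if anything falls off the work surface, if the arm or the gripper's body presses on something with over 40 N, if the wrist force passes 120 N, or if a joint passes its speed limit or range.

ROBOT

A 6-joint arm with a two-finger parallel gripper is mounted at the origin on a cart in front of the work surface, level with it; the furniture and walls round the work are solid. World frame = base frame: x ahead of the robot, y to its left, z up, the work surface at z = 0. Lengths are in m, angles in rad, forces in N, time in s.
With the tool pointing down it reaches from about 0.35 to 0.775 m from the base axis. Payload 7.3 kg.
Tool frame: the origin (TCP) lies at the very end of the fingers, on their centre line; the grasp point (between the pads) lies 19 mm behind it; z points along the fingers, x is the direction in which the jaws open and shut, and the axes are right-handed (so a half turn about z gives the same grasp; the last joint's range is limited). The gripper opens to 92 mm and grips with 3 to 60 N. Pads are 19 mm wide; open, the fingers measure 130 mm over their backs; the gripper's body (75 mm by 190 mm) begins 47 mm behind the grasp point.
Start: joints at [0.967, 0.342, 1.524, -0, 1.275, -0.146], TCP at [0.232, 0.471, 0.227] pointing down, gripper open.
Joint ranges: [-2.53, 2.53], [-0.77, 2.02], [0.04, 2.7], [-1, 4.14], [0.28, 2.66], [-3.11, 3.11]. Speed limits (rad/s): [2.57, 2.57, 3.14, 3.14, 3.14, 3.14].

INTERFACE

Orientations are given as [roll, pitch, yaw] about the fixed x, y, z axes, in that order (R = Rz(yaw) Ry(pitch) Rx(roll)).
In Python, from bench import sense, camera, camera_params, job_done gives the robot as it stands. The module is installed in compiled form; this text tells all that it offers.
- The arm moves only by the tool servo_tool, never from a script. Its argument "rows" is a list of rows, each an object of numbers: "grip": the gripper's target within -1 to 1 (shut at 1, half-way at 0, fully open at -1); "tx", "ty", "tz": the shift along the tool's x, y, z in m; "twist": the turn about the tool's z in degrees. In form: [{"grip": .., "tx": .., "ty": .., "tz": .., "twist": ..}, ...]. A call has 1 to 20 rows; each row is the pose to reach, as a shift and turn from the pose measured when the call began, along the tool's axes at that moment; what a row does not reach only later rows make up. A row lasts 1/10 s, in which the tool goes at most 50 mm and 8.59 degrees, less where a joint would pass 70% of its speed; a pose out of reach is approached as far as the arm can. A call with a gripper value outside its range is refused whole. The fingers move at their own pace and stop on an object; "grip_force" is the grip in N (left out, the last holds). Time passes only in rows, so rows that repeat a pose let the fingers close. It gives the time, the measured TCP pose, the force and the opening at its end, in the units of the state.
- sense(): the state, without advancing time (a new reading comes with each control period).
- camera(name): name is "scene" or "top" or "wrist"; returns the picture (420x560x3 uint8, red, green, blue); there is no depth.
- camera_params(name): a dict with "fovy" (degrees; the focal length in pixels is half the picture's height over the tangent of half this angle, whatever the lens; pixels are square), "cx", "cy" (the principal point, pixels), "R" (3x3) and "t" (3): a world point X has camera coordinates R X + t. Camera axes: x right, y down, z forward; pixel columns grow to the right and rows downward; lengths in m; the calibration is good to about 2 mm. The wrist camera is an equidistant fisheye: a pixel r from the principal point sees the ray r / f radians off the axis. A picture is of the moment at which its call begins: read the wrist's pose just before it. camera_params takes no time and is no camera call; for the wrist camera it gives the pose at the moment of the call.
- job_done(): hands the job in, once; it reports no verdict.
The state is a dict: "t": time; "joints": joint angles; "qd": joint speeds; "joint_torque": joint torques, N m; "position": TCP position; "tool_rot": TCP orientation; "force": force on the tool from outside, world axes, zero at the start; "moment": the same for the moment, N m; "finger_gap": finger opening in m.
Only numpy, scipy, OpenCV 4.12 (cv2) and the standard library are available. Lean on these libraries where they do the work, as an engineer would, in place of code of your own. Each camera call takes 0.05 s, during which the arm holds its last target.

## Working session

There is one attempt and no reset: what is moved stays moved. The work goes in short steps, Python scripts to look and compute and a tool call to move; the robot and the scene stay as the last step left them, time stands still between calls to the robot, and variables do not carry over. Pictures are saved under pics/ and viewed, and the job is handed in when it is done.

Besides the shell and the picture viewer there is one more tool, called after "Call:" as a command line: name --argument value ..., lists and objects as JSON in quotes. servo_tool: Moves the arm, as the interface text tells. Its arguments: {"type":"object","properties":{"rows":{"type":"array"},"grip_force":{"type":"number"}},"required":["rows"]}

```bash
mkdir -p pics; ls
python3 - <<'E'
from bench import *
import cv2
s=sense();print(s)
for n in("scene","top","wrist"):
    p=camera_params(n);print(n,p);cv2.imwrite(f"pics/a_{n}.png",cv2.cvtColor(camera(n),cv2.COLOR_RGB2BGR))
E
```

```text
pics
{'t': 0.0, 'joints': array([ 9.66966082e-01,  3.42709066e-01,  1.52506639e+00, -5.57435911e-06,
        1.27537993e+00, -1.45967348e-01]), 'qd': array([-0.00045872,  0.00094726,  0.00075373,  0.00166082, -0.00017905,
        0.00021841]), 'joint_torque': array([ 5.81865224e-04, -4.31242454e+01, -2.44225878e+01,  7.20171444e-02,
        5.59405424e-02, -1.61922967e-04]), 'position': array([0.2317891 , 0.47058755, 0.22603482]), 'tool_rot': array([-3.14137063e+00,  1.54688922e-03,  1.11293523e+00]), 'force': array([ 0.30436979,  0.26536162, -0.18761138]), 'moment': array([-0.00137511,  0.01814122,  0.00302133]), 'finger_gap': 0.09180410212960967}
scene {'fovy': 53.97835919312276, 'cx': 274.97489019139505, 'cy': 211.20122834361908, 'R': array([[ 0.53760742, -0.84310833, -0.01210819],
       [-0.40408923, -0.24501059, -0.88129547],
       [ 0.74006092,  0.47868377, -0.47241051]]), 't': array([-0.2777151 ,  0.27893771,  0.93653861])}
top {'fovy': 42.097321787341485, 'cx': 280.74187903939685, 'cy': 215.01534126045448, 'R': array([[ 0.02801785, -0.99954957,  0.01075458],
       [-0.98358766, -0.02948566, -0.17800535],
       [ 0.17824228, -0.00559075, -0.98397075]]), 't': array([-0.06279531,  0.44091274,  1.44405377])}
wrist {'fovy': 65.70646984690485, 'cx': 282.3283646887565, 'cy': 207.65763759087315, 'R': array([[ 0.44182913,  0.89709764, -0.00168767],
       [ 0.86366008, -0.42485047,  0.27128092],
       [ 0.24264847, -0.12131738, -0.96249873]]), 't': array([-0.52463927, -0.03482922,  0.39039699])}
```

View pics/a_scene.png

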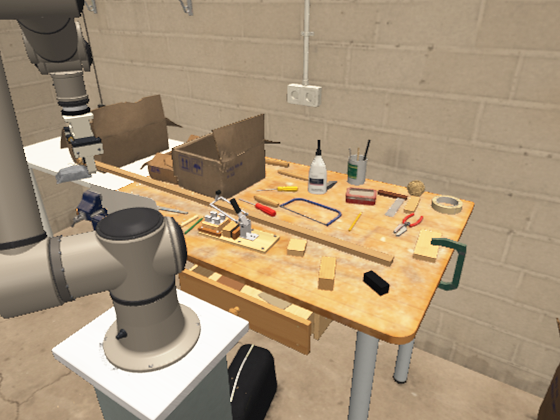

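View pics/a_top.png

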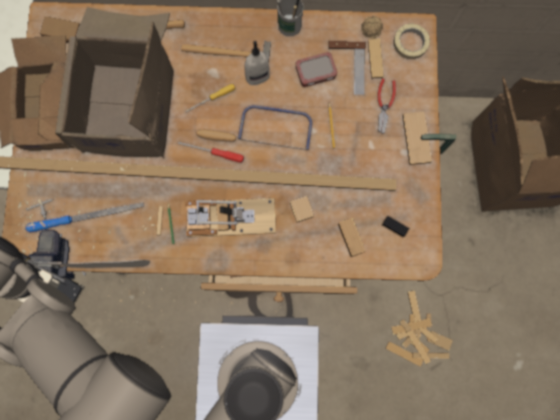

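View pics/a_wrist.png

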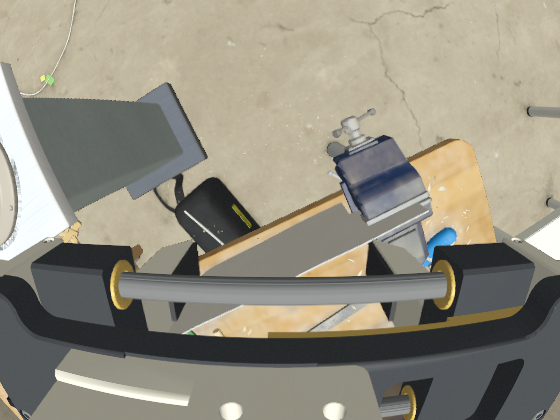

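```bash
cat > h.py <<'E'
import numpy as np,cv2
from bench import *
def ray(n,u,v,p=None):
    p=p or camera_params(n);f=210/np.tan(np.radians(p["fovy"]/2))
    d=np.array([(u-p["cx"])/f,(v-p["cy"])/f,1.])
    if n=="wrist":
        r=np.hypot(d[0],d[1]);d=np.array([d[0]/r*np.sin(r),d[1]/r*np.sin(r),np.cos(r)]) if r>0 else d
    R=np.array(p["R"]);t=np.array(p["t"])
    d=R.T@d;return -R.T@t,d/np.linalg.norm(d)
def onz(n,u,v,z,p=None):
    o,d=ray(n,u,v,p);return o+d*(z-o[2])/d[2]
def proj(n,X,p=None):
    p=p or camera_params(n);f=210/np.tan(np.radians(p["fovy"]/2))
    c=np.array(p["R"])@np.array(X)+np.array(p["t"])
    if n=="wrist":
        r=np.hypot(c[0],c[1]);th=np.arctan2(r,c[2]);return np.array([p["cx"]+f*th*c[0]/r,p["cy"]+f*th*c[1]/r])
    return np.array([p["cx"]+f*c[0]/c[2],p["cy"]+f*c[1]/c[2]])
def tri(rays):
    A=np.zeros((3,3));b=np.zeros(3)
    for o,d in rays:
        M=np.eye(3)-np.outer(d,d);A+=M;b+=M@o
    X=np.linalg.solve(A,b);return X,[np.linalg.norm(np.cross(X-o,d)) for o,d in rays]
def crop(src,dst,x0,y0,x1,y1,k):
    im=cv2.imread(src)[y0:y1,x0:x1];cv2.imwrite(dst,cv2.resize(im,None,fx=k,fy=k,interpolation=cv2.INTER_CUBIC))
E
python3 - <<'E'
from h import *
crop("pics/a_top.png","pics/a_topc.png",150,180,420,270,2.9)
crop("pics/a_scene.png","pics/a_scenec.png",170,170,400,300,3.4)
for u,v in [(187,235),(187,201),(275,235),(275,199),(302,208),(350,238)]: print(u,v,onz("top",u,v,0.012))
E
```

```text
187 235 [0.38409399 0.20579411 0.012     ]
187 201 [0.47936153 0.21137754 0.012     ]
275 235 [ 0.39124209 -0.03591415  0.012     ]
275 199 [ 0.4924453  -0.03288766  0.012     ]
302 208 [ 0.46917648 -0.10864727  0.012     ]
350 238 [ 0.38901013 -0.24262963  0.012     ]
```

View pics/a_topc.png

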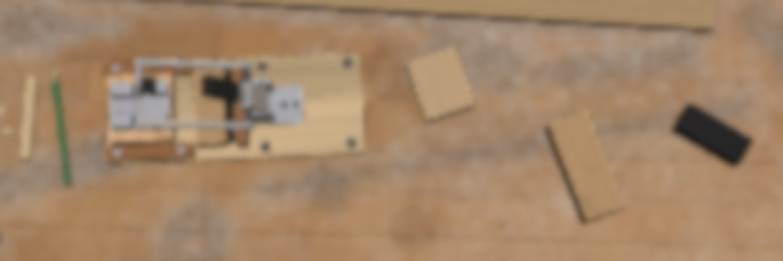

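View pics/a_scenec.png

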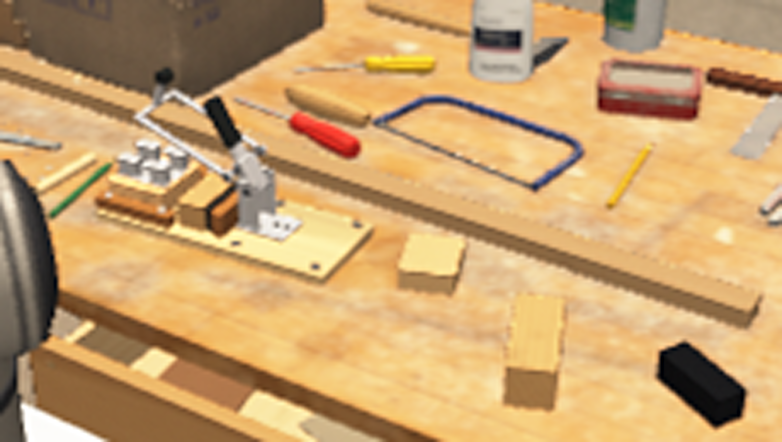

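Run:
```python
from h import *
s=sense();p=camera_params("wrist");y=s["tool_rot"][2]
from scipy.spatial.transform import Rotation as Ro
R=Ro.from_euler("xyz",s["tool_rot"]).as_matrix()
c=-p["R"].T@p["t"];print("cam in tool",R.T@(c-s["position"]),"axes",R.T@p["R"].T)
# planned shift
tgt=np.array([0.44,0.19,0.30]);print(R.T@(tgt-s["position"]), s["t"])
```

```text
cam in tool [ 0.00042153 -0.07242948 -0.15819209] axes [[ 9.99999926e-01  2.82318728e-04 -2.59428650e-04]
 [-2.01286925e-04  9.62444574e-01  2.71478179e-01]
 [ 3.26329070e-04 -2.71478107e-01  9.62444560e-01]]
[-0.15986779  0.31077365 -0.07366525] 0.15
```

Call:
servo_tool --rows '[{"grip": -0.5,"tx": -0.02,"ty": 0.04,"tz": -0.03,"twist": 5},{"grip": -0.5,"tx": -0.04,"ty": 0.08,"tz": -0.06,"twist": 12},{"grip": -0.5,"tx": -0.06,"ty": 0.12,"tz": -0.074,"twist": 20},{"grip": -0.5,"tx": -0.08,"ty": 0.16,"tz": -0.074,"twist": 28},{"grip": -0.5,"tx": -0.1,"ty": 0.2,"tz": -0.074,"twist": 36},{"grip": -0.5,"tx": -0.12,"ty": 0.24,"tz": -0.074,"twist": 44},{"grip": -0.5,"tx": -0.14,"ty": 0.28,"tz": -0.074,"twist": 52},{"grip": -0.5,"tx": -0.16,"ty": 0.31,"tz": -0.074,"twist": 60},{"grip": -0.5,"tx": -0.16,"ty": 0.31,"tz": -0.074,"twist": 61.5},{"grip": -0.5,"tx": -0.16,"ty": 0.31,"tz": -0.074,"twist": 61.5},{"grip": -0.5,"tx": -0.16,"ty": 0.31,"tz": -0.074,"twist": 61.5},{"grip": -0.5,"tx": -0.16,"ty": 0.31,"tz": -0.074,"twist": 61.5}]'

```text
t: 1.35
position: [0.4386, 0.1913, 0.3004]
tool_rot: [3.141, 0.001, 0.042]
force: [0.2, 0.4, -0.1]
finger_gap: 0.069
```

```bash
cat > snap.py <<'E'
import sys,pickle
from h import *
n=sys.argv[1]
s=sense();p=camera_params("wrist");im=camera("wrist")
pickle.dump((s,p),open(f"pics/{n}.pkl","wb"))
cv2.imwrite(f"pics/{n}.png",cv2.cvtColor(im,cv2.COLOR_RGB2BGR))
print(s["t"],s["position"],s["tool_rot"],s["force"],s["finger_gap"])
E
python3 snap.py w1
```

```text
1.35 [0.43861865 0.19126184 0.30037546] [3.14090442e+00 7.94630721e-04 4.24938630e-02] [ 0.17381782  0.36293618 -0.12302979] 0.06900996532397596
```

View pics/w1.png

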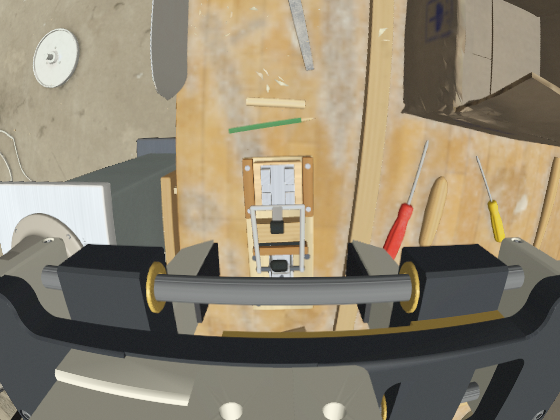

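Call:
servo_tool --rows '[{"grip": -0.2,"tx": 0.0,"ty": 0.04,"tz": 0.02,"twist": 0},{"grip": -0.2,"tx": 0.0,"ty": 0.08,"tz": 0.05,"twist": 0},{"grip": -0.2,"tx": 0.0,"ty": 0.08,"tz": 0.05,"twist": 0},{"grip": -0.2,"tx": 0.0,"ty": 0.08,"tz": 0.05,"twist": 0},{"grip": -0.2,"tx": 0.0,"ty": 0.08,"tz": 0.05,"twist": 0}]'

```text
t: 1.9
position: [0.4425, 0.1124, 0.2514]
tool_rot: [3.141, -0.001, 0.044]
force: [0.5, 0.1, 0.3]
finger_gap: 0.0552
```

```bash
python3 snap.py w2
python3 - <<'E'
from h import *
crop("pics/w1.png","pics/w1c.png",220,140,340,280,4.2)
crop("pics/w2.png","pics/w2c.png",200,70,360,280,2.8)
E
```

```text
1.9 [0.44250488 0.11237191 0.25141498] [ 3.14136413e+00 -1.28817614e-03  4.37783585e-02] [0.45548536 0.10670644 0.31168716] 0.05519056352093081
```

View pics/w1c.png

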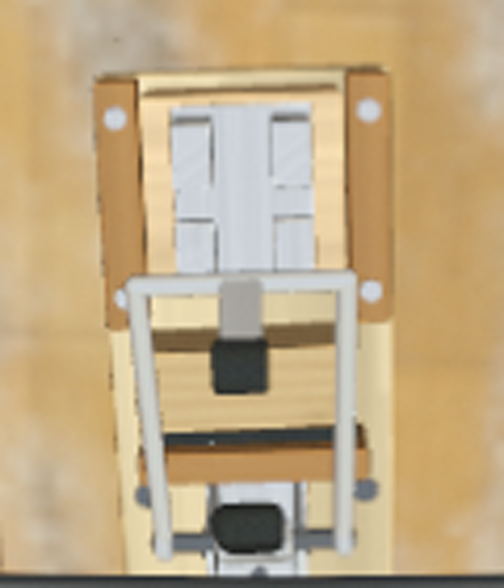

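View pics/w2c.png

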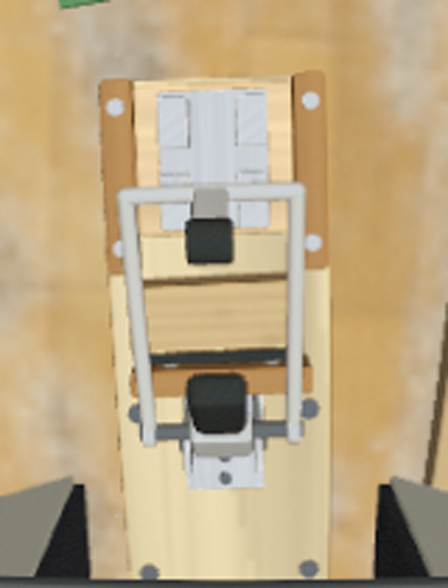

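Run:
```python
from h import *
crop("pics/w1.png","pics/w1d.png",250,155,310,215,9.5)
crop("pics/w2.png","pics/w2d.png",245,95,305,155,9.5)
import pickle
P={n:pickle.load(open(f"pics/{n}.pkl","rb"))[1] for n in("w1","w2")}
def full(n,u,v):
    return (220+u/4.2,140+v/4.2) if n=="w1" else (200+u/2.8,70+v/2.8)
pts={"barL":((133,286),(127,196)),"barR":((350,282),(296,192)),"knob":((240,366),(210,241)),"tip":((248,527),(217,403)),
"s1":((115,119),(115,107)),"s2":((369,111),(310,101)),"s3":((123,299),(119,249)),"s4":((371,290),(313,243)),"offL":((155,432),(150,353))}
for k,(a,b) in pts.items():
    X,e=tri([ray("wrist",*full("w1",*a),P["w1"]),ray("wrist",*full("w2",*b),P["w2"])]);print(k,X.round(4),np.round(e,4))
```

```text
barL [0.4066 0.1641 0.1103] [0.0005 0.0005]
barR [0.463  0.1677 0.1109] [0.0006 0.0006]
knob [0.4355 0.1539 0.1421] [0. 0.]
tip [0.4395 0.0944 0.1097] [0.0001 0.0001]
s1 [0.3921 0.1956 0.0288] [0.0001 0.0001]
s2 [0.4727 0.2014 0.0276] [0.0002 0.0002]
s3 [0.3955 0.1357 0.0282] [0.0002 0.0002]
s4 [0.4774 0.1412 0.0243] [0.0001 0.0001]
offL [0.4091 0.0932 0.0382] [0.0013 0.0013]
```

View pics/w1d.png

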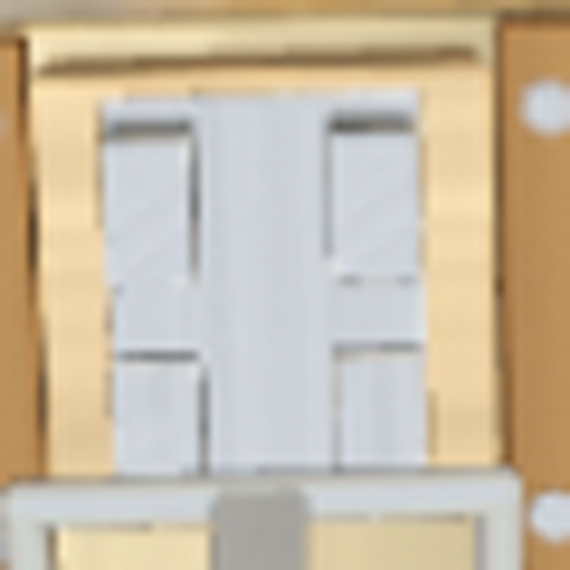

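View pics/w2d.png

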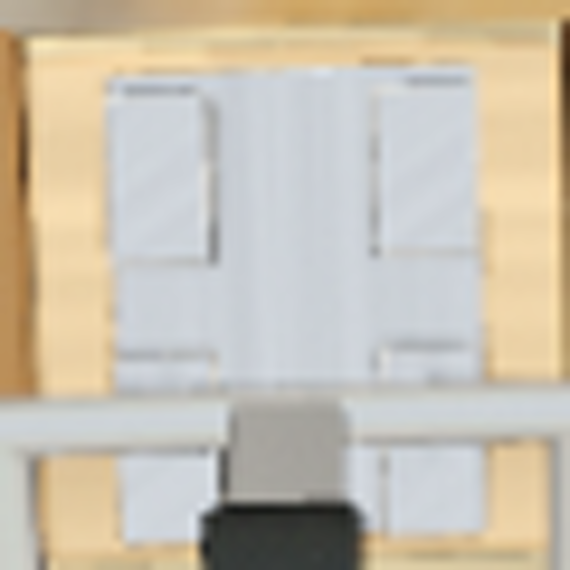

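Run:
```python
from h import *
import pickle
P={n:pickle.load(open(f"pics/{n}.pkl","rb"))[1] for n in("w1","w2")}
o={"w1":(250,155),"w2":(245,95)}
def F(n,u,v): return o[n][0]+u/9.5-.5+.5/9.5,o[n][1]+v/9.5-.5+.5/9.5
E={"farNear L":((150,283),(165,262)),"farNear R":((375,277),(430,253)),"lip L":((155,355),(165,355)),"lip R":((378,347),(430,347)),"far far L":((150,133),(165,92)),"far far R":((370,126),(430,83))}
th=np.radians(93.9);ex=np.array([np.cos(th),np.sin(th)]);ey=np.array([-np.sin(th),np.cos(th)]);O=np.array([.4417,.0641])
for k,(a,b) in E.items():
    X,e=tri([ray("wrist",*F("w1",*a),P["w1"]),ray("wrist",*F("w2",*b),P["w2"])])
    A=[onz("wrist",*F(n,*q),.057,P[n]) for n,q in(("w1",a),("w2",b))]
    print(k,X.round(4),[(1000*np.array([(q[:2]-O)@ex,(q[:2]-O)@ey])).round(1) for q in A])
for n in P:
  for x,y in [(0.15,.049),(.15,-.049),(-.095,.049),(-.095,-.049)]:
    w=O+x*ex+y*ey;print(n,x,y,proj("wrist",[*w,.012],P[n]).round(1), proj("top",[*w,.012]).round(1))
```

```text
farNear L [0.4183 0.1803 0.0558] [array([117.7,  15.5]), array([117.5,  15.2])]
farNear R [0.4482 0.1825 0.0567] [array([117.8, -14.3]), array([117.7, -14.8])]
lip L [0.4188 0.1694 0.0516] [array([107.9,  15.2]), array([106.9,  15.5])]
lip R [0.4491 0.1715 0.0503] [array([108.2, -14.5]), array([107. , -14.5])]
far far L [0.4174 0.1999 0.0522] [array([137.9,  14.8]), array([136.9,  14.6])]
far far R [0.4471 0.2021 0.0526] [array([138.1, -14.1]), array([137.1, -15.2])]
w1 0.15 0.049 [242.1 155.7] [185.3 235.5]
w1 0.15 -0.049 [313.  153.8] [185.  200.6]
w1 -0.095 0.049 [251.9 308.3] [274.4 232.1]
w1 -0.095 -0.049 [312.2 307.1] [273.1 197.3]
w2 0.15 0.049 [235.6  96.5] [185.3 235.5]
w2 0.15 -0.049 [316.7  94.2] [185.  200.6]
w2 -0.095 0.049 [245.8 280.6] [274.4 232.1]
w2 -0.095 -0.049 [316.5 279.1] [273.1 197.3]
```

Call:
servo_tool --rows '[{"grip": -0.2,"tx": -0.005,"ty": -0.042,"tz": 0.0,"twist": -1.4},{"grip": -0.1,"tx": -0.005,"ty": -0.042,"tz": 0.04,"twist": -1.4},{"grip": 0.0,"tx": -0.005,"ty": -0.042,"tz": 0.07,"twist": -1.4},{"grip": 0.0,"tx": -0.005,"ty": -0.042,"tz": 0.08,"twist": -1.4},{"grip": 0.0,"tx": -0.005,"ty": -0.042,"tz": 0.08,"twist": -1.4},{"grip": 0.0,"tx": -0.005,"ty": -0.042,"tz": 0.08,"twist": -1.4}]'

```text
t: 2.55
position: [0.4368, 0.1547, 0.1728]
tool_rot: [3.142, -0.004, 0.069]
force: [-0.1, -0.0, -0.2]
finger_gap: 0.0462
```

```bash
python3 snap.py w3
python3 - <<'E'
from h import *
import pickle
s,p=pickle.load(open("pics/w3.pkl","rb"))
for X in [(0.4355,0.1539,0.1421),(.4348,.1659,.1106),tuple(s["position"])]: print(proj("wrist",X,p))
E
```

```text
2.55 [0.43677926 0.15466552 0.17282369] [ 3.14156514 -0.00376733  0.06910067] [-0.14013823 -0.01607443 -0.19410785] 0.04617949871390179
[278.75504605 239.24380942]
[279.19029593 207.00499355]
[280.86033952 258.93841567]
```

View pics/w3.png

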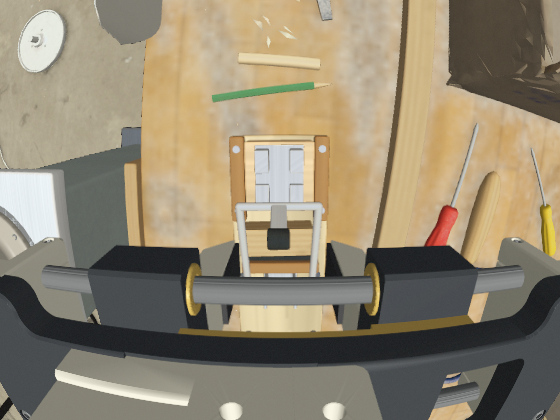

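Call:
servo_tool --rows '[{"grip": 0.1,"tx": -0.001,"ty": 0.001,"tz": 0.02,"twist": 0},{"grip": 0.2,"tx": -0.001,"ty": 0.001,"tz": 0.039,"twist": 0},{"grip": 0.3,"tx": -0.001,"ty": 0.001,"tz": 0.039,"twist": 0},{"grip": 0.5,"tx": -0.001,"ty": 0.001,"tz": 0.039,"twist": 0},{"grip": 0.7,"tx": -0.001,"ty": 0.001,"tz": 0.039,"twist": 0},{"grip": 0.9,"tx": -0.001,"ty": 0.001,"tz": 0.039,"twist": 0},{"grip": 0.9,"tx": -0.001,"ty": 0.001,"tz": 0.039,"twist": 0},{"grip": 0.9,"tx": -0.001,"ty": 0.001,"tz": 0.039,"twist": 0},{"grip": 0.9,"tx": -0.001,"ty": 0.001,"tz": 0.039,"twist": 0}]' --grip_force 20

```text
t: 3.5
position: [0.435, 0.154, 0.1347]
tool_rot: [-3.141, -0.003, 0.069]
force: [-5.3, 2.9, 3.2]
finger_gap: 0.0135
```

```bash
python3 snap.py w4
```

```text
3.5 [0.43497734 0.15401966 0.13469402] [-3.14056968e+00 -2.56014376e-03  6.87352568e-02] [-5.3494006   2.85464361  3.21837639] 0.013451358179260308
```

View pics/w4.png

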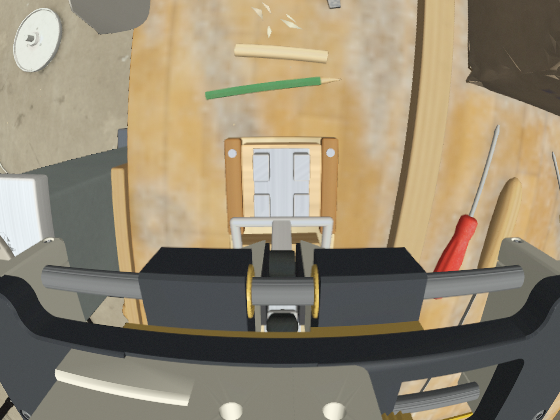

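Call:
servo_tool --rows '[{"grip": 0.9,"tx": -0.001,"ty": -0.004,"tz": 0.006,"twist": 0},{"grip": 0.9,"tx": -0.001,"ty": -0.008,"tz": 0.013,"twist": 0},{"grip": 0.9,"tx": -0.001,"ty": -0.012,"tz": 0.02,"twist": 0},{"grip": 0.9,"tx": -0.001,"ty": -0.016,"tz": 0.027,"twist": 0},{"grip": 0.9,"tx": -0.001,"ty": -0.02,"tz": 0.034,"twist": 0},{"grip": 0.9,"tx": -0.001,"ty": -0.024,"tz": 0.039,"twist": 0},{"grip": 0.9,"tx": -0.001,"ty": -0.0245,"tz": 0.039,"twist": 0},{"grip": 0.9,"tx": -0.001,"ty": -0.0245,"tz": 0.039,"twist": 0}]'

```text
t: 4.35
position: [0.4325, 0.1771, 0.0946]
tool_rot: [3.14, -0.001, 0.07]
force: [1.5, -8.0, -2.3]
finger_gap: 0.0138
```

```bash
python3 snap.py w5
python3 - <<'E'
from h import *
crop("pics/w5.png","pics/w5c.png",210,110,350,250,4.2)
E
```

```text
4.35 [0.43251347 0.17706071 0.09457503] [ 3.13959326e+00 -1.40260661e-03  6.96167593e-02] [ 1.48602519 -8.0216249  -2.26925148] 0.013845341722473077
```

View pics/w5c.png

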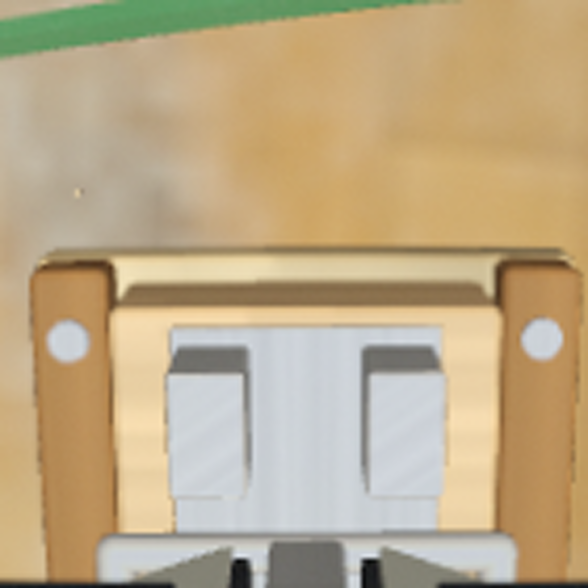

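```bash
cat >> h.py <<'E'
from scipy.optimize import fsolve
th=np.radians(93.9);ex=np.array([np.cos(th),np.sin(th)]);ey=np.array([-np.sin(th),np.cos(th)]);O=np.array([.4417,.0641])
L=101.;
def fk(a,e):  # lever angle, elevation -> pin, bar, knob (mm, jig xz)
    pin=np.array([-22*np.sin(a),54+22*np.cos(a)]);bar=pin+L*np.array([np.cos(e),np.sin(e)]);return pin,bar,bar+34*np.array([-np.sin(e),np.cos(e)])
def ik(k,g=(-.5,0.)):
    s=fsolve(lambda q:fk(*q)[2]-k,g);return s
def ikbar(b,g=(-.5,0.)):
    return fsolve(lambda q:fk(*q)[1]-b,g)
def jig(X):
    X=np.array(X);d=X[:2]-O;return np.array([1000*d@ex,1000*d@ey,1000*X[2]])
def world(x,y,z): return np.array([*(O+ex*x/1000+ey*y/1000),z/1000])
E
python3 - <<'E'
from h import *
import pickle
s,p=pickle.load(open("pics/w5.pkl","rb"))
j=jig(s["position"]);print("tcp jig",j)
q=ik([j[0],j[2]+7.4]);print(q,fk(*q))
b=fk(*q)[1]
o,d=ray("wrist",283,237.5,p);jo=jig(o);jd=jig(o+d*.1)-jo
# distance of bar centre to ray in xz plane
n=np.array([jd[2],-jd[0]]);n/=np.linalg.norm(n);print("dist",n@(b-jo[[0,2]]))
for u,v in((175,495),(235,495),(370,497),(440,497)):
    print("far near edge",jig(onz("wrist",210+u/4.2-.4,110+v/4.2-.4,.057,p)))
E
```

```text
tcp jig [113.32394547   1.48219922  94.57503141]
[-0.50833587 -0.05148942] (array([10.70793261, 73.21822519]), array([111.57407858,  68.02009118]), array([113.32394547, 101.97503141]))
dist 3.5615722727265933
far near edge [117.92898788  20.54478918  57.        ]
far near edge [117.96953083  11.39203632  57.        ]
far near edge [117.67517819  -9.11112109  57.        ]
far near edge [117.65440496 -19.7982108   57.        ]
```

Run:
```python
from h import *
k0=np.array([113.32,101.97]);g=(-.51,-.05)
for b in[(112.8,66),(112.8,60),(112.8,54),(112.8,48),(112.8,43.5)]:
    g=ikbar(b,g);k=fk(*g)[2];print(b,g.round(3),"knob",k.round(1),"d",(k-k0).round(1))
```

```text
(112.8, 66) [-0.577 -0.064] knob [115.   99.9] d [ 1.6 -2. ]
(112.8, 60) [-0.606 -0.12 ] knob [116.9  93.8] d [ 3.5 -8.2]
(112.8, 54) [-0.651 -0.174] knob [118.7  87.5] d [  5.4 -14.5]
(112.8, 48) [-0.712 -0.226] knob [120.4  81.1] d [  7.1 -20.8]
(112.8, 43.5) [-0.768 -0.264] knob [121.7  76.3] d [  8.3 -25.6]
```

Call:
servo_tool --rows '[{"grip": 0.9,"tx": 0,"ty": -0.003,"tz": 0.002,"twist": 0},{"grip": 0.9,"tx": 0,"ty": -0.004,"tz": 0.005,"twist": 0},{"grip": 0.9,"tx": 0,"ty": -0.0045,"tz": 0.007,"twist": 0},{"grip": 0.9,"tx": 0,"ty": -0.0045,"tz": 0.007,"twist": 0},{"grip": 0.9,"tx": 0,"ty": -0.0045,"tz": 0.007,"twist": 0}]'

```text
t: 4.9
position: [0.4323, 0.1804, 0.0867]
tool_rot: [3.137, -0.001, 0.07]
force: [1.5, -5.6, -1.1]
finger_gap: 0.014
```

```bash
python3 snap.py w6
cat > where.py <<'E'
import sys
from h import *
s=sense();j=jig(s["position"]);q=ik([j[0],j[2]+7.4],(-.6,-.1));print(s["t"],"tcp",j.round(1),"q",q.round(3),"bar",fk(*q)[1].round(1),"F",s["force"].round(1),"gap",s["finger_gap"])
E
python3 where.py;python3 - <<'E'
from h import *
crop("pics/w6.png","pics/w6c.png",210,110,350,250,4.2)
E
```

```text
4.9 [0.43229885 0.180366   0.08671161] [ 3.13741272e+00 -5.08394922e-04  6.98571770e-02] [ 1.48383579 -5.64592056 -1.07070735] 0.014007010653419215
4.95 tcp [116.7   1.5  86.7] q [-0.598 -0.117] bar [112.7  60.4] F [ 1.2 -5.6 -1.3] gap 0.01343873715285262
```

View pics/w6c.png

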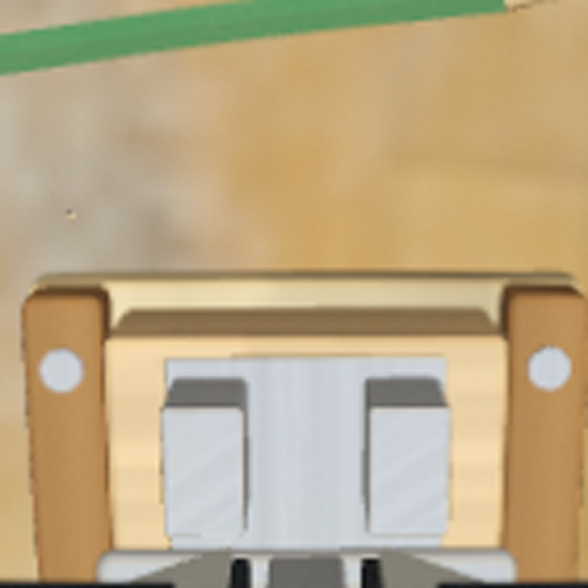

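```bash
cat > chk.py <<'E'
import sys,pickle
from h import *
n,u,v=sys.argv[1],float(sys.argv[2]),float(sys.argv[3])
s,p=pickle.load(open(f"pics/{n}.pkl","rb"))
j=jig(s["position"]);q=ik([j[0],j[2]+7.4],(-.6,-.1));b=fk(*q)[1]
o,d=ray("wrist",u,v,p);jo=jig(o);jd=jig(o+d*.1)-jo
m=np.array([jd[2],-jd[0]]);m/=np.linalg.norm(m);print("bar",b,"dist",m@(b-jo[[0,2]]),"normal",m)
E
python3 chk.py w6 283 240.3
python3 - <<'E'
from h import *
import pickle
s,p=pickle.load(open("pics/w6.pkl","rb"))
for u,v in((190,535),(420,535)): print(jig(onz("wrist",210+u/4.2-.4,110+v/4.2-.4,.057,p)))
E
```

```text
bar [112.6418978   60.34704664] dist 3.9467607719885365 normal [-0.92875946  0.37068297]
[117.68839098  17.71436354  57.        ]
[117.75057198 -16.20129726  57.        ]
```

Call:
servo_tool --rows '[{"grip": 0.9,"tx": 0,"ty": -0.0015,"tz": 0.002,"twist": 0},{"grip": 0.9,"tx": 0,"ty": -0.002,"tz": 0.004,"twist": 0},{"grip": 0.9,"tx": 0,"ty": -0.0025,"tz": 0.006,"twist": 0},{"grip": 0.9,"tx": 0,"ty": -0.0025,"tz": 0.0065,"twist": 0},{"grip": 0.9,"tx": 0,"ty": -0.0025,"tz": 0.0065,"twist": 0}]'

```text
t: 5.45
position: [0.4322, 0.1826, 0.08]
tool_rot: [3.137, -0.0, 0.07]
force: [0.3, -5.4, -0.3]
finger_gap: 0.0136
```

```bash
python3 where.py; python3 snap.py w7
python3 - <<'E'
from h import *
crop("pics/w7.png","pics/w7c.png",210,110,350,250,4.2)
E
```

```text
5.45 tcp [118.8   1.5  80. ] q [-0.659 -0.174] bar [113.   53.9] F [ 0.3 -5.4 -0.3] gap 0.013565331024714357
5.45 [0.43216978 0.1825643  0.07999323] [ 3.13683054e+00 -3.59206457e-04  7.00894418e-02] [ 0.29890641 -5.36583622 -0.25816614] 0.013565331024714357
```

View pics/w7c.png

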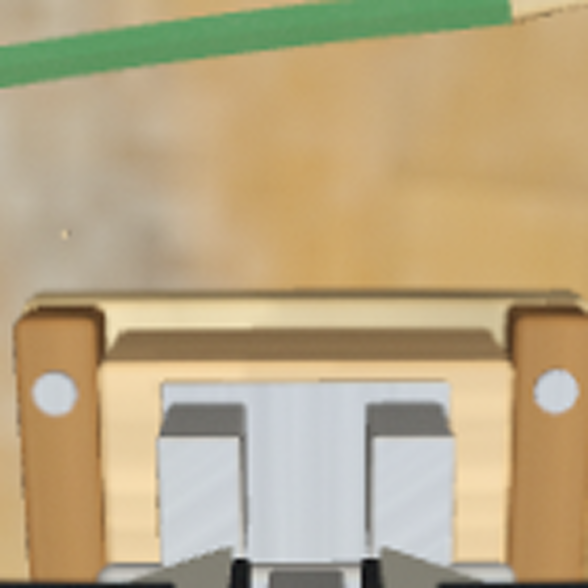

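Call:
servo_tool --rows '[{"grip": 0.9,"tx": 0,"ty": -0.0008,"tz": 0.002,"twist": 0},{"grip": 0.9,"tx": 0,"ty": -0.0013,"tz": 0.004,"twist": 0},{"grip": 0.9,"tx": 0,"ty": -0.0018,"tz": 0.006,"twist": 0},{"grip": 0.9,"tx": 0,"ty": -0.0018,"tz": 0.006,"twist": 0}]'

```text
t: 5.9
position: [0.432, 0.1843, 0.0737]
tool_rot: [3.137, -0.0, 0.07]
force: [2.3, -5.0, -0.5]
finger_gap: 0.0141
```

```bash
python3 where.py
```

```text
5.9 tcp [120.6   1.5  73.7] q [-0.722 -0.225] bar [113.  48.] F [ 2.3 -5.  -0.5] gap 0.014076131438004432
```

Call:
servo_tool --rows '[{"grip": 0.9,"tx": 0,"ty": -0.0005,"tz": 0.002,"twist": 0},{"grip": 0.9,"tx": 0,"ty": -0.001,"tz": 0.0035,"twist": 0},{"grip": 0.9,"tx": 0,"ty": -0.001,"tz": 0.0035,"twist": 0},{"grip": 0.9,"tx": 0,"ty": -0.001,"tz": 0.0035,"twist": 0}]'

```text
t: 6.3
position: [0.432, 0.1852, 0.0702]
tool_rot: [3.136, -0.0, 0.07]
force: [0.7, -5.2, -0.3]
finger_gap: 0.0137
```

```bash
python3 where.py; python3 snap.py w8
python3 - <<'E'
from h import *
crop("pics/w8.png","pics/w8c.png",210,130,350,250,4.2)
E
```

```text
6.3 tcp [121.5   1.5  70.2] q [-0.761 -0.253] bar [112.9  44.6] F [ 0.7 -5.2 -0.3] gap 0.013727514501111086
6.3 [0.43197619 0.18518067 0.07015905] [ 3.13644177e+00 -1.29769465e-04  7.02998619e-02] [ 0.73330651 -5.18786329 -0.26650939] 0.013727514501111086
```

View pics/w8c.png

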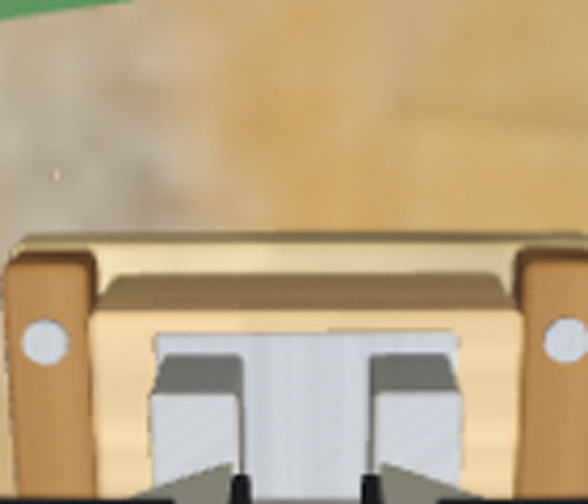

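Run:
```python
from h import *
k0=np.array([121.5,77.6]);g=(-.76,-.25)
for b in[(110,43.8),(107,43.5),(104,43.5),(100,43.5),(96,43.5),(92,43.5),(88,43.5),(86,43.5),(84,43.5)]:
    g=ikbar(b,g);k=fk(*g)[2];print(b,g.round(3),"knob",k.round(1),"d",(k-k0).round(1))
```

```text
(110, 43.8) [-0.63  -0.281] knob [119.4  76.5] d [-2.1 -1.1]
(107, 43.5) [-0.498 -0.3  ] knob [117.  76.] d [-4.5 -1.6]
(104, 43.5) [-0.367 -0.312] knob [114.4  75.9] d [-7.1 -1.7]
(100, 43.5) [-0.194 -0.323] knob [110.8  75.7] d [-10.7  -1.9]
(96, 43.5) [-0.017 -0.328] knob [106.9  75.7] d [-14.6  -1.9]
(92, 43.5) [ 0.171 -0.324] knob [102.8  75.7] d [-18.7  -1.9]
(88, 43.5) [ 0.379 -0.311] knob [98.4 75.9] d [-23.1  -1.7]
(86, 43.5) [ 0.497 -0.3  ] knob [96. 76.] d [-25.5  -1.6]
(84, 43.5) [ 0.63  -0.284] knob [93.5 76.1] d [-28.   -1.5]
```

Call:
servo_tool --rows '[{"grip": 0.9,"tx": 0,"ty": 0.002,"tz": 0.001,"twist": 0},{"grip": 0.9,"tx": 0,"ty": 0.004,"tz": 0.0015,"twist": 0},{"grip": 0.9,"tx": 0,"ty": 0.006,"tz": 0.0017,"twist": 0},{"grip": 0.9,"tx": 0,"ty": 0.008,"tz": 0.0017,"twist": 0},{"grip": 0.9,"tx": 0,"ty": 0.008,"tz": 0.0017,"twist": 0}]'

```text
t: 6.85
position: [0.4326, 0.1797, 0.0689]
tool_rot: [3.141, -0.001, 0.069]
force: [-1.8, 10.8, 1.5]
finger_gap: 0.0136
```

```bash
python3 where.py
```

```text
6.85 tcp [115.9   1.3  68.9] q [-0.442 -0.302] bar [105.8  43.8] F [-1.8 10.8  1.5] gap 0.013583845519783677
```

```bash
python3 snap.py w9
python3 - <<'E'
from h import *
import pickle
crop("pics/w9.png","pics/w9c.png",210,130,350,250,4.2)
for n,y in(("w8",130),("w9",130)):
    s,p=pickle.load(open(f"pics/{n}.pkl","rb"))
    print(n)
E
```

```text
6.85 [0.43255446 0.17969331 0.06887705] [ 3.14072842e+00 -1.40367260e-03  6.92822224e-02] [-1.76934391 10.83259756  1.54965322] 0.013583845519783677
w8
w9
```

View pics/w9c.png

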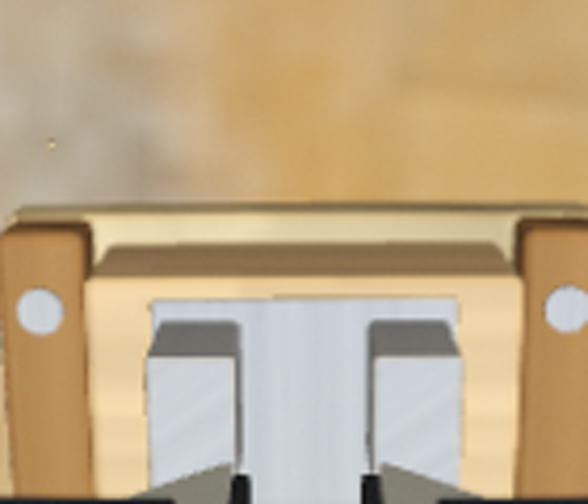

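Run:
```python
from h import *
import pickle
for n,v1,v2 in(("w8",392,333),("w9",355,300)):
    s,p=pickle.load(open(f"pics/{n}.pkl","rb"))
    print(n,jig(onz("wrist",210+410/4.2-.4,130+v1/4.2-.4,.057,p)),jig(onz("wrist",210+300/4.2-.4,130+v2/4.2-.4,.038,p)))
```

```text
w8 [137.35922542 -13.10024917  57.        ] [139.91496887   1.53952471  38.        ]
w9 [137.38334517 -13.12064357  57.        ] [139.80545423   1.27025542  38.        ]
```

Call:
servo_tool --rows '[{"grip": 0.9,"tx": 0,"ty": 0.0025,"tz": 0,"twist": 0},{"grip": 0.9,"tx": 0,"ty": 0.004,"tz": 0.0,"twist": 0},{"grip": 0.9,"tx": 0,"ty": 0.0055,"tz": 0.0,"twist": 0},{"grip": 0.9,"tx": 0,"ty": 0.007,"tz": 0.0,"twist": 0},{"grip": 0.9,"tx": 0,"ty": 0.007,"tz": 0.0,"twist": 0}]'

```text
t: 7.4
position: [0.4329, 0.1753, 0.0692]
tool_rot: [-3.138, -0.002, 0.068]
force: [-1.3, 10.6, 1.0]
finger_gap: 0.0136
```

```bash
python3 where.py;python3 snap.py w10
python3 - <<'E'
from h import *
crop("pics/w10.png","pics/w10c.png",210,110,350,250,4.2)
E
```

```text
7.4 tcp [111.6   1.2  69.2] q [-0.229 -0.314] bar [101.1  44.2] F [-1.3 10.6  1. ] gap 0.013596342482099136
7.4 [0.43289934 0.17531985 0.06915585] [-3.13804607e+00 -2.34538254e-03  6.81568017e-02] [-1.29956771 10.56054984  0.99285166] 0.013596342482099136
```

View pics/w10c.png

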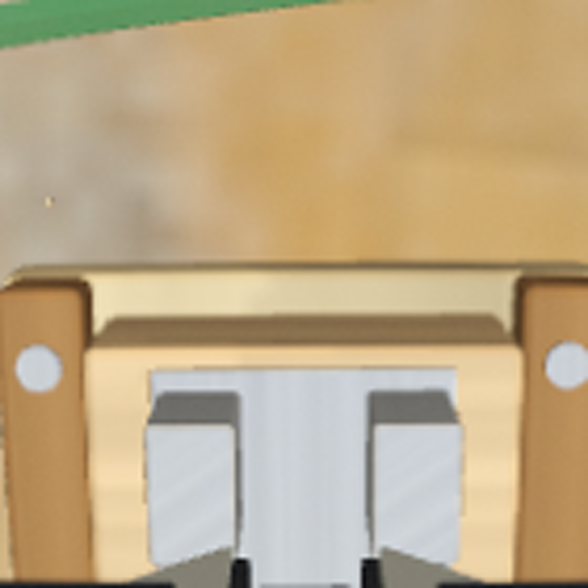

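Call:
servo_tool --rows '[{"grip": 0.9,"tx": 0,"ty": 0.0035,"tz": 0,"twist": 0},{"grip": 0.9,"tx": 0,"ty": 0.005,"tz": 0.0,"twist": 0},{"grip": 0.9,"tx": 0,"ty": 0.0065,"tz": 0.0,"twist": 0},{"grip": 0.9,"tx": 0,"ty": 0.008,"tz": 0.0,"twist": 0},{"grip": 0.9,"tx": 0,"ty": 0.009,"tz": 0.0,"twist": 0},{"grip": 0.9,"tx": 0,"ty": 0.009,"tz": 0.0,"twist": 0}]'

```text
t: 8.05
position: [0.4333, 0.1686, 0.0693]
tool_rot: [-3.134, -0.003, 0.067]
force: [-0.9, 9.4, 1.2]
finger_gap: 0.0138
```

```bash
python3 where.py
```

```text
8.05 tcp [104.8   1.2  69.3] q [ 0.079 -0.318] bar [94.2 44.4] F [-0.9  9.4  1.2] gap 0.013813246489081589
```

Call:
servo_tool --rows '[{"grip": 0.9,"tx": 0,"ty": 0.0035,"tz": 0,"twist": 0},{"grip": 0.9,"tx": 0,"ty": 0.005,"tz": 0.0,"twist": 0},{"grip": 0.9,"tx": 0,"ty": 0.0065,"tz": 0.0,"twist": 0},{"grip": 0.9,"tx": 0,"ty": 0.007,"tz": 0.0,"twist": 0},{"grip": 0.9,"tx": 0,"ty": 0.007,"tz": 0.0,"twist": 0}]'

```text
t: 8.55
position: [0.4337, 0.1637, 0.0694]
tool_rot: [-3.131, -0.004, 0.066]
force: [-1.2, 9.4, 1.4]
finger_gap: 0.0138
```

```bash
python3 where.py;python3 snap.py w11
python3 - <<'E'
from h import *
crop("pics/w11.png","pics/w11c.png",210,110,350,250,4.2)
E
```

```text
8.55 tcp [99.9  1.2 69.4] q [ 0.306 -0.307] bar [89.6 44.4] F [-1.2  9.4  1.4] gap 0.013818508540743417
8.55 [0.43371581 0.16371372 0.06944565] [-3.13076561 -0.00368427  0.06632427] [-1.15243206  9.38217761  1.35475928] 0.013818508540743417
```

View pics/w11c.png

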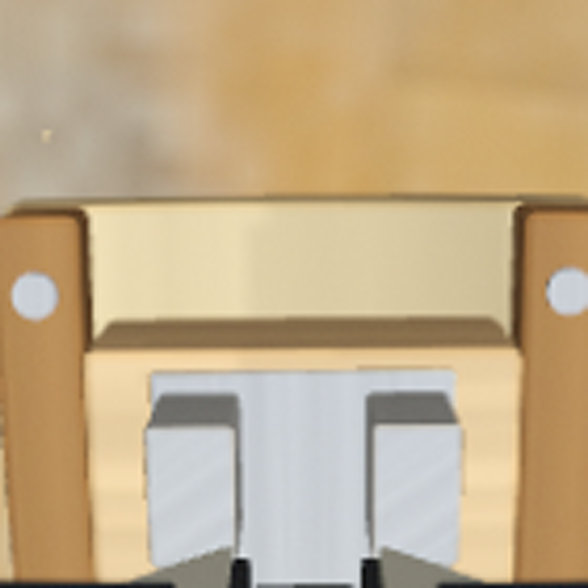

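Call:
servo_tool --rows '[{"grip": 0.9,"tx": 0,"ty": 0.0025,"tz": 0,"twist": 0},{"grip": 0.9,"tx": 0,"ty": 0.0035,"tz": 0.0,"twist": 0},{"grip": 0.9,"tx": 0,"ty": 0.0045,"tz": 0.0,"twist": 0},{"grip": 0.9,"tx": 0,"ty": 0.0045,"tz": 0.0,"twist": 0}]'

```text
t: 9.0
position: [0.4339, 0.1613, 0.0696]
tool_rot: [-3.127, -0.004, 0.066]
force: [-1.0, 7.9, 2.3]
finger_gap: 0.0139
```

```bash
python3 where.py;python3 snap.py w12
```

```text
9.0 tcp [97.5  1.2 69.6] q [ 0.425 -0.297] bar [87.5 44.5] F [-1.   7.9  2.3] gap 0.01390858841053486
9.0 [0.43389903 0.16126069 0.06962917] [-3.12732686 -0.00434781  0.06550085] [-1.01084676  7.91889306  2.25505746] 0.01390858841053486
```

View pics/w12.png

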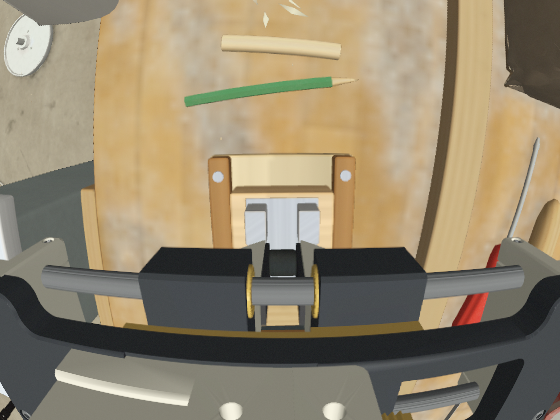

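Call:
servo_tool --rows '[{"grip": 0.7,"tx": 0,"ty": -0.001,"tz": 0,"twist": 0},{"grip": 0.4,"tx": 0,"ty": -0.001,"tz": 0.0,"twist": 0},{"grip": 0.2,"tx": 0,"ty": -0.001,"tz": 0.0,"twist": 0},{"grip": 0.2,"tx": 0,"ty": -0.001,"tz": 0.0,"twist": 0},{"grip": 0.2,"tx": 0,"ty": -0.001,"tz": -0.02,"twist": 0},{"grip": 0.2,"tx": 0,"ty": -0.001,"tz": -0.05,"twist": 0},{"grip": 0.2,"tx": 0,"ty": -0.001,"tz": -0.09,"twist": 0},{"grip": 0.2,"tx": 0,"ty": -0.02,"tz": -0.12,"twist": 0},{"grip": 0.4,"tx": 0,"ty": -0.04,"tz": -0.12,"twist": 0},{"grip": 0.6,"tx": 0,"ty": -0.04,"tz": -0.12,"twist": 0},{"grip": 0.8,"tx": 0,"ty": -0.04,"tz": -0.12,"twist": 0}]' --grip_force 20

```text
t: 10.15
position: [0.4304, 0.1993, 0.1897]
tool_rot: [-3.128, -0.003, 0.067]
force: [0.5, -0.2, 0.2]
finger_gap: 0.0172
```

```bash
python3 snap.py w13
```

```text
10.15 [0.43038351 0.1993416  0.18971933] [-3.12773002 -0.00335198  0.06669004] [ 0.53935425 -0.22790479  0.21754064] 0.017175673390886007
```

View pics/w13.png

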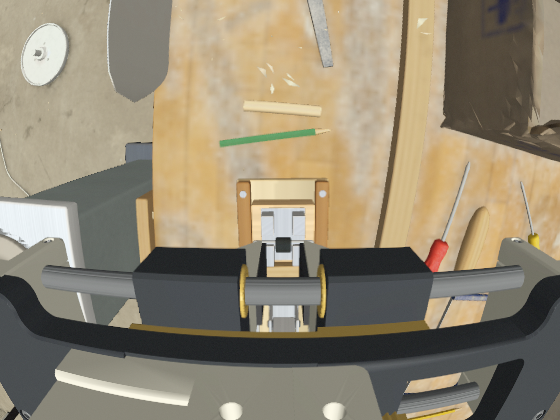

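Run:
```python
from h import *
cv2.imwrite("pics/s2.png",cv2.cvtColor(camera("scene"),cv2.COLOR_RGB2BGR))
crop("pics/s2.png","pics/s2c.png",180,180,290,260,7)
crop("pics/w13.png","pics/w13c.png",230,170,340,280,5)
print("pred knob etc",[proj("scene",world(x,y,z)).round(1) for x,y,z in((97,0,77),(87,0,44),(-36,0,134),(0,0,54))])
```

```text
pred knob etc [array([217.7, 209.9]), array([221.1, 219.7]), array([253.2, 202.5]), array([244.1, 223.3])]
```

View pics/s2c.png

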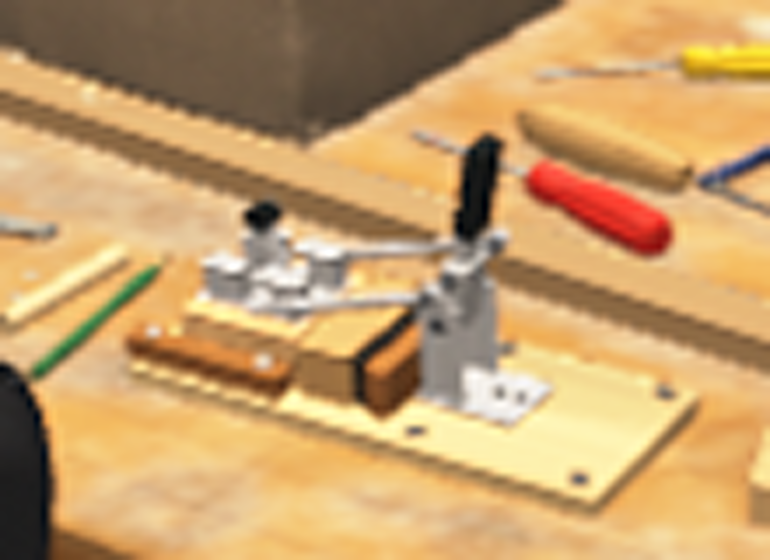

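View pics/w13c.png

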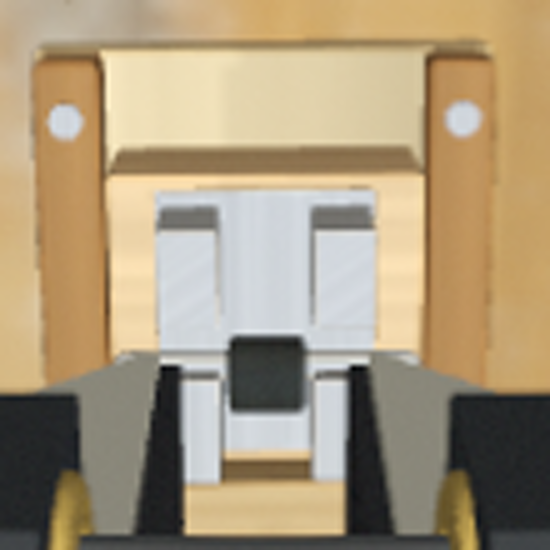

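Run:
```python
from h import *
for a in (0.1,.2,.3,.4,.5): print(a,proj("scene",world(-88*np.sin(a),0,54+88*np.cos(a))).round(1))
s=sense();print(jig(s["position"]))
for a in (.3,.4,.6,.8,1.0,1.2,1.35,1.5,1.6):
  r=76;c=np.array([-r*np.sin(a),54+r*np.cos(a)])+6*np.array([np.cos(a),np.sin(a)])
  print(a,"TCP x,z",(c+[9.5,0]).round(1))
```

```text
0.1 [245.2 198.4]
0.2 [247.7 199.4]
0.3 [250.2 200.6]
0.4 [252.6 202.1]
0.5 [255.  203.8]
[135.15735318   2.09077469 189.40916987]
0.3 TCP x,z [ -7.2 128.4]
0.4 TCP x,z [-14.6 126.3]
0.6 TCP x,z [-28.5 120.1]
0.8 TCP x,z [-40.8 111.3]
1.0 TCP x,z [-51.2 100.1]
1.2 TCP x,z [-59.2  87.1]
1.35 TCP x,z [-63.3  76.5]
1.5 TCP x,z [-65.9  65.4]
1.6 TCP x,z [-66.6  57.8]
```

Call:
servo_tool --rows '[{"grip": 1,"tx": 0.002,"ty": 0.03,"tz": 0,"twist": 0},{"grip": 1,"tx": 0.002,"ty": 0.06,"tz": 0,"twist": 0},{"grip": 1,"tx": 0.002,"ty": 0.09,"tz": 0,"twist": 0},{"grip": 1,"tx": 0.002,"ty": 0.115,"tz": 0,"twist": 0},{"grip": 1,"tx": 0.002,"ty": 0.123,"tz": 0.01,"twist": 0},{"grip": 1,"tx": 0.002,"ty": 0.123,"tz": 0.03,"twist": 0},{"grip": 1,"tx": 0.002,"ty": 0.123,"tz": 0.05,"twist": 0},{"grip": 1,"tx": 0.002,"ty": 0.123,"tz": 0.06,"twist": 0},{"grip": 1,"tx": 0.002,"ty": 0.123,"tz": 0.06,"twist": 0},{"grip": 1,"tx": 0.002,"ty": 0.123,"tz": 0.06,"twist": 0}]'

```text
t: 11.25
position: [0.4407, 0.0772, 0.1278]
tool_rot: [-3.128, -0.002, 0.066]
force: [0.3, -1.0, -0.4]
finger_gap: 0.0008
```

Run:
```python
from h import *
s=sense();print(jig(s["position"]),s["force"],s["tool_rot"],s["finger_gap"])
cv2.imwrite("pics/s3.png",cv2.cvtColor(camera("scene"),cv2.COLOR_RGB2BGR))
crop("pics/s3.png","pics/s3c.png",180,150,310,260,6)
```

```text
[1.31147433e+01 1.24571018e-01 1.27837623e+02] [ 0.3370247  -1.0049075  -0.37023592] [-3.12786207e+00 -2.40487948e-03  6.55437304e-02] 0.0007985822016836344
```

View pics/s3c.png

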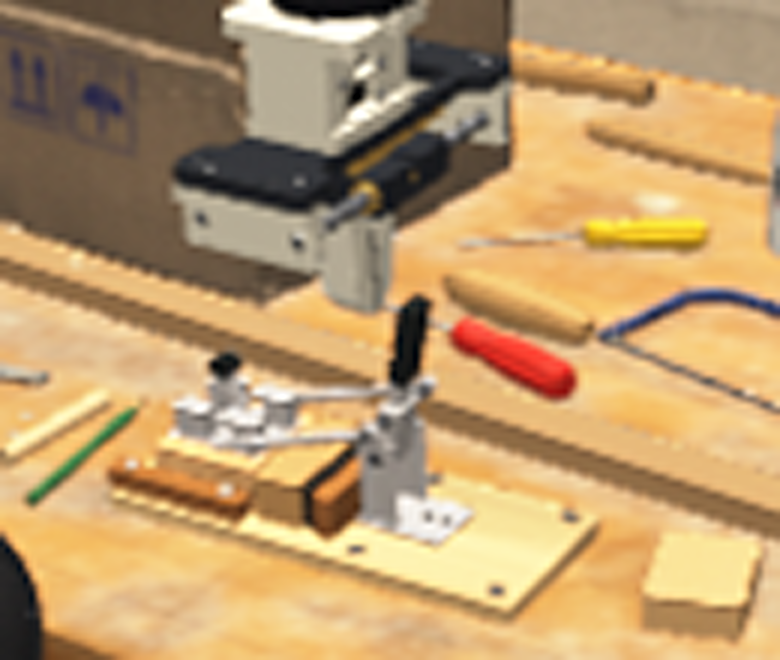

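Run:
```python
from h import *
print(proj("scene",sense()["position"]),proj("scene",world(-26,0,138)),proj("scene",world(-22,0,132)))
for a in (.3,.4,.5,.6,.7,.8,.9,1.0,1.1,1.2,1.3,1.4,1.5,1.6):
  r=70;c=np.array([-r*np.sin(a),54+r*np.cos(a)])+6*np.array([np.cos(a),np.sin(a)])
  print(a,"TCP x,z",(c+[9.5,0]).round(1))
```

```text
[239.27991518 200.83135593] [250.20771862 200.62645138] [249.13994138 202.15675451]
0.3 TCP x,z [ -5.5 122.6]
0.4 TCP x,z [-12.2 120.8]
0.5 TCP x,z [-18.8 118.3]
0.6 TCP x,z [-25.1 115.2]
0.7 TCP x,z [-31.  111.4]
0.8 TCP x,z [-36.5 107.1]
0.9 TCP x,z [-41.6 102.2]
1.0 TCP x,z [-46.2  96.9]
1.1 TCP x,z [-50.2  91.1]
1.2 TCP x,z [-53.6  85. ]
1.3 TCP x,z [-56.3  78.5]
1.4 TCP x,z [-58.5  71.8]
1.5 TCP x,z [-59.9  64.9]
1.6 TCP x,z [-60.6  58. ]
```

Call:
servo_tool --rows '[{"grip": 1,"tx": 0,"ty": 0.008,"tz": 0.004,"twist": 0},{"grip": 1,"tx": 0,"ty": 0.014,"tz": 0.005,"twist": 0},{"grip": 1,"tx": 0,"ty": 0.0186,"tz": 0.0052,"twist": 0},{"grip": 1,"tx": 0,"ty": 0.0225,"tz": 0.006,"twist": 0},{"grip": 1,"tx": 0,"ty": 0.026,"tz": 0.007,"twist": 0},{"grip": 1,"tx": 0,"ty": 0.029,"tz": 0.008,"twist": 0},{"grip": 1,"tx": 0,"ty": 0.032,"tz": 0.0095,"twist": 0},{"grip": 1,"tx": 0,"ty": 0.035,"tz": 0.011,"twist": 0},{"grip": 1,"tx": 0,"ty": 0.038,"tz": 0.0126,"twist": 0},{"grip": 1,"tx": 0,"ty": 0.038,"tz": 0.0126,"twist": 0}]'

```text
t: 12.3
position: [0.4436, 0.039, 0.115]
tool_rot: [-3.128, -0.003, 0.065]
force: [0.8, 0.4, 0.6]
finger_gap: 0.0007
```

```bash
cat > st.py <<'E'
import sys
from h import *
s=sense();print(s["t"],jig(s["position"]).round(1),s["force"].round(1),s["tool_rot"].round(3))
n=sys.argv[1]
cv2.imwrite(f"pics/{n}.png",cv2.cvtColor(camera("scene"),cv2.COLOR_RGB2BGR))
crop(f"pics/{n}.png",f"pics/{n}c.png",180,150,310,260,6)
E
python3 st.py s4
```

```text
12.3 [-25.2  -0.2 115. ] [0.8 0.4 0.6] [-3.128e+00 -3.000e-03  6.500e-02]
```

View pics/s4c.png

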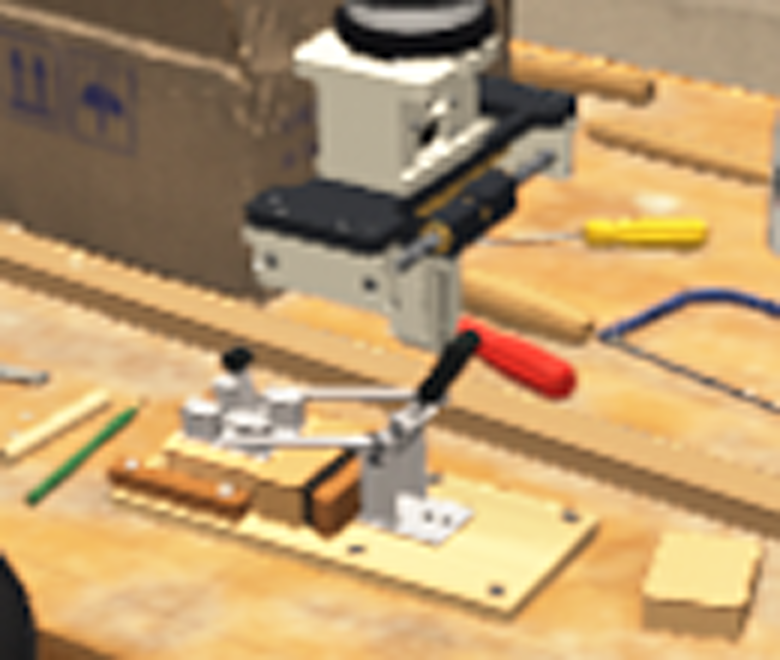

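Call:
servo_tool --rows '[{"grip": 1,"tx": 0,"ty": 0.003,"tz": 0.002,"twist": 0},{"grip": 1,"tx": 0,"ty": 0.006,"tz": 0.004,"twist": 0},{"grip": 1,"tx": 0,"ty": 0.009,"tz": 0.006,"twist": 0},{"grip": 1,"tx": 0,"ty": 0.0115,"tz": 0.008,"twist": 0},{"grip": 1,"tx": 0,"ty": 0.014,"tz": 0.0105,"twist": 0},{"grip": 1,"tx": 0,"ty": 0.0165,"tz": 0.013,"twist": 0},{"grip": 1,"tx": 0,"ty": 0.019,"tz": 0.0155,"twist": 0},{"grip": 1,"tx": 0,"ty": 0.021,"tz": 0.018,"twist": 0},{"grip": 1,"tx": 0,"ty": 0.021,"tz": 0.018,"twist": 0}]'

```text
t: 13.25
position: [0.4451, 0.0182, 0.0968]
tool_rot: [-3.128, -0.004, 0.065]
force: [0.1, 1.7, 6.7]
finger_gap: 0.0001
```

```bash
python3 st.py s5
```

```text
13.25 [-46.1  -0.3  96.8] [0.1 1.7 6.7] [-3.128 -0.004  0.065]
```

View pics/s5c.png

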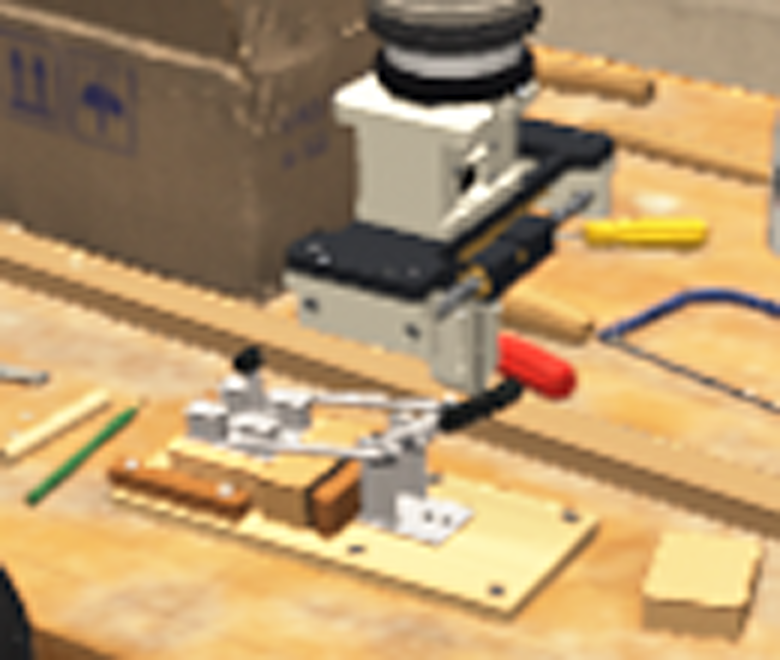

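Call:
servo_tool --rows '[{"grip": 1,"tx": 0,"ty": 0.002,"tz": 0.003,"twist": 0},{"grip": 1,"tx": 0,"ty": 0.004,"tz": 0.006,"twist": 0},{"grip": 1,"tx": 0,"ty": 0.0057,"tz": 0.009,"twist": 0},{"grip": 1,"tx": 0,"ty": 0.0074,"tz": 0.012,"twist": 0},{"grip": 1,"tx": 0,"ty": 0.0088,"tz": 0.015,"twist": 0},{"grip": 1,"tx": 0,"ty": 0.01,"tz": 0.018,"twist": 0},{"grip": 1,"tx": 0,"ty": 0.01,"tz": 0.018,"twist": 0}]'

```text
t: 14.0
position: [0.4459, 0.0078, 0.0786]
tool_rot: [-3.129, -0.004, 0.065]
force: [0.2, -1.2, 5.3]
finger_gap: 0.0003
```

```bash
python3 st.py s6
```

```text
14.0 [-56.4  -0.4  78.6] [ 0.2 -1.2  5.3] [-3.129 -0.004  0.065]
```

Call:
servo_tool --rows '[{"grip": 1,"tx": 0,"ty": 0.001,"tz": 0.003,"twist": 0},{"grip": 1,"tx": 0,"ty": 0.002,"tz": 0.006,"twist": 0},{"grip": 1,"tx": 0,"ty": 0.0026,"tz": 0.009,"twist": 0},{"grip": 1,"tx": 0,"ty": 0.003,"tz": 0.012,"twist": 0},{"grip": 1,"tx": 0,"ty": 0.0035,"tz": 0.015,"twist": 0},{"grip": 1,"tx": 0,"ty": 0.0035,"tz": 0.017,"twist": 0},{"grip": 1,"tx": 0,"ty": 0.0035,"tz": 0.017,"twist": 0}]'

```text
t: 14.75
position: [0.4456, 0.0048, 0.061]
tool_rot: [-3.128, -0.002, 0.065]
force: [-0.5, 0.2, 0.3]
finger_gap: 0.0005
```

```bash
python3 st.py s7
```

```text
14.75 [-59.5   0.1  61. ] [-0.5  0.2  0.3] [-3.128e+00 -2.000e-03  6.500e-02]
```

View pics/s7c.png

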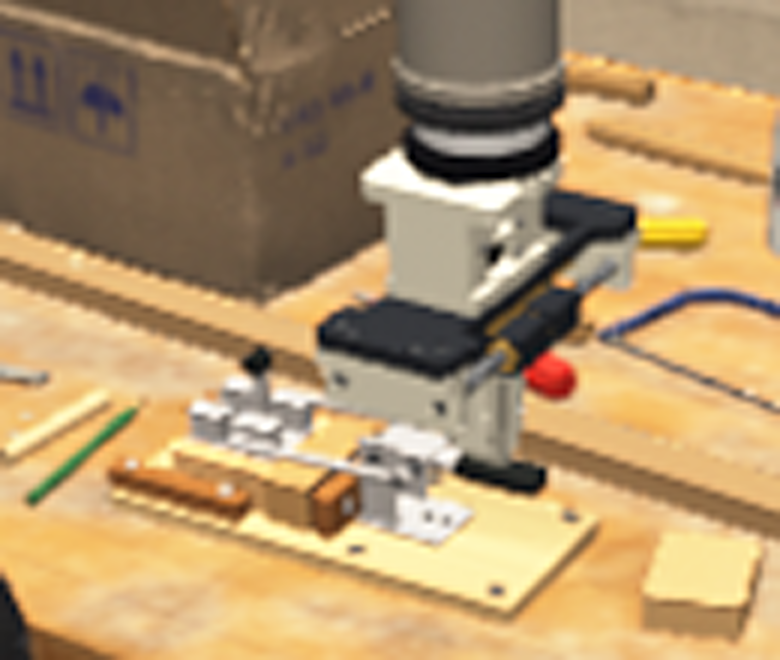

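Call:
servo_tool --rows '[{"grip": 1,"tx": 0,"ty": 0,"tz": -0.03,"twist": 0},{"grip": 1,"tx": 0,"ty": 0,"tz": -0.07,"twist": 0},{"grip": 1,"tx": 0,"ty": -0.03,"tz": -0.11,"twist": 0},{"grip": 1,"tx": 0,"ty": -0.07,"tz": -0.15,"twist": 0},{"grip": 1,"tx": 0,"ty": -0.11,"tz": -0.19,"twist": 0},{"grip": 1,"tx": 0,"ty": -0.11,"tz": -0.19,"twist": 0},{"grip": 1,"tx": 0,"ty": -0.11,"tz": -0.19,"twist": 0},{"grip": 1,"tx": 0,"ty": -0.11,"tz": -0.19,"twist": 0}]'

```text
t: 15.6
position: [0.4374, 0.1115, 0.2512]
tool_rot: [-3.129, 0.0, 0.066]
force: [0.4, -0.4, -0.6]
finger_gap: 0.0004
```

```bash
python3 st.py s8; python3 snap.py w14
python3 - <<'E'
from h import *
crop("pics/s8.png","pics/s8d.png",195,190,285,250,8.8)
crop("pics/w14.png","pics/w14c.png",210,60,350,280,2.7)
for a in (1.3,1.45,1.55,1.62,1.71): print(a,proj("scene",world(-88*np.sin(a),0,54+88*np.cos(a))).round(1))
E
```

```text
15.6 [ 47.6   1.  251.2] [ 0.4 -0.4 -0.6] [-3.129  0.     0.066]
15.65 [0.43738504 0.11115066 0.25090917] [-3.12886145e+00  9.12882284e-04  6.45558307e-02] [ 0.47100363  0.26641615 -1.47818049] 0.0003763109576931811
1.3 [267.9 223. ]
1.45 [268.8 226.9]
1.55 [269.  229.5]
1.62 [269.  231.3]
1.71 [268.9 233.5]
```

View pics/s8d.png

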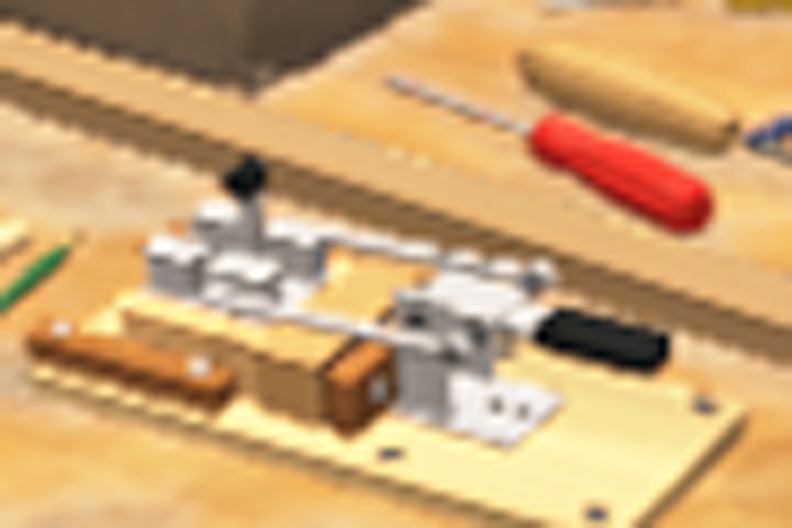

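View pics/w14c.png

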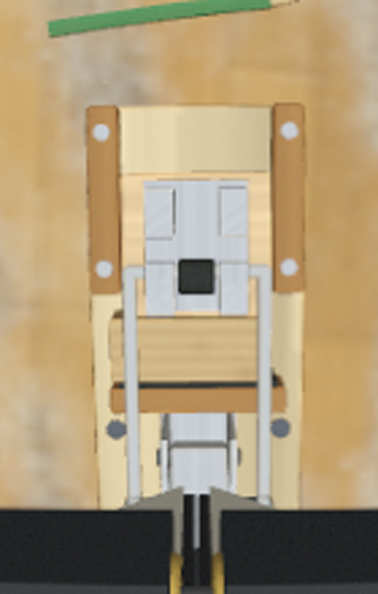

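Run:
```python
from h import *
for a in (1.45,1.55,1.62,1.71):
  q=[proj("scene",world(-r*np.sin(a),0,54+r*np.cos(a))) for r in(40,88)]
  print(a,[((x-[195,190])*8.8).round(0) for x in q],"slope",((q[1]-q[0])[1]/(q[1]-q[0])[0]).round(3))
for X in [(150,49,12),(-95,49,12),(-95,-49,12)]: print(X,((proj("scene",world(*X))-[195,190])*8.8).round(0))
```

```text
1.45 [array([529., 307.]), array([649., 325.])] slope 0.148
1.55 [array([530., 317.]), array([651., 348.])] slope 0.25
1.62 [array([530., 324.]), array([652., 363.])] slope 0.321
1.71 [array([530., 333.]), array([650., 383.])] slope 0.412
(150, 49, 12) [ 15. 358.]
(-95, 49, 12) [600. 532.]
(-95, -49, 12) [739. 396.]
```

Call:
servo_tool --rows '[{"grip": 1,"tx": 0.001,"ty": 0.04,"tz": 0.03,"twist": 0},{"grip": 1,"tx": 0.001,"ty": 0.08,"tz": 0.05,"twist": 0},{"grip": 1,"tx": 0.001,"ty": 0.11,"tz": 0.07,"twist": 0},{"grip": 1,"tx": 0.001,"ty": 0.11,"tz": 0.11,"twist": 0},{"grip": 1,"tx": 0.001,"ty": 0.11,"tz": 0.15,"twist": 0},{"grip": 1,"tx": 0.001,"ty": 0.11,"tz": 0.175,"twist": 0},{"grip": 1,"tx": 0.001,"ty": 0.11,"tz": 0.182,"twist": 0},{"grip": 1,"tx": 0.001,"ty": 0.11,"tz": 0.182,"twist": 0},{"grip": 1,"tx": 0.001,"ty": 0.11,"tz": 0.182,"twist": 0}]'

```text
t: 16.6
position: [0.4457, 0.0032, 0.0681]
tool_rot: [-3.129, 0.0, 0.063]
force: [-0.1, -1.1, 0.2]
finger_gap: 0.0005
```

```bash
python3 st.py s9
```

```text
16.6 [-61.    0.2  68.1] [-0.1 -1.1  0.2] [-3.129  0.     0.063]
```

Descend in 2 mm steps and feel.

Call:
servo_tool --rows '[{"grip": 1,"tx": 0,"ty": 0,"tz": 0.003,"twist": 0},{"grip": 1,"tx": 0,"ty": 0,"tz": 0.006,"twist": 0},{"grip": 1,"tx": 0,"ty": 0,"tz": 0.008,"twist": 0},{"grip": 1,"tx": 0,"ty": 0,"tz": 0.009,"twist": 0},{"grip": 1,"tx": 0,"ty": 0,"tz": 0.009,"twist": 0}]'

```text
t: 17.15
position: [0.4459, 0.0034, 0.0594]
tool_rot: [-3.129, -0.001, 0.064]
force: [-0.1, 0.7, -0.7]
finger_gap: 0.0004
```

Call:
servo_tool --rows '[{"grip": 1,"tx": 0,"ty": 0,"tz": 0.001,"twist": 0},{"grip": 1,"tx": 0,"ty": 0,"tz": 0.002,"twist": 0},{"grip": 1,"tx": 0,"ty": 0,"tz": 0.002,"twist": 0}]'

```text
t: 17.45
position: [0.4458, 0.0035, 0.0573]
tool_rot: [-3.129, -0.0, 0.064]
force: [0.1, -0.2, 0.1]
finger_gap: 0.0006
```

Call:
servo_tool --rows '[{"grip": 1,"tx": 0,"ty": 0,"tz": 0.001,"twist": 0},{"grip": 1,"tx": 0,"ty": 0,"tz": 0.002,"twist": 0},{"grip": 1,"tx": 0,"ty": 0,"tz": 0.002,"twist": 0}]'

```text
t: 17.75
position: [0.4457, 0.0035, 0.0551]
tool_rot: [-3.129, 0.0, 0.064]
force: [-0.5, -0.2, -0.5]
finger_gap: 0.0003
```

Call:
servo_tool --rows '[{"grip": 1,"tx": 0,"ty": 0,"tz": 0.001,"twist": 0},{"grip": 1,"tx": 0,"ty": 0,"tz": 0.002,"twist": 0},{"grip": 1,"tx": 0,"ty": 0,"tz": 0.002,"twist": 0}]'

```text
t: 18.05
position: [0.4458, 0.0036, 0.0532]
tool_rot: [-3.129, -0.0, 0.064]
force: [0.5, 0.6, 1.6]
finger_gap: 0.0002
```

Call:
servo_tool --rows '[{"grip": 1,"tx": 0,"ty": 0,"tz": 0.001,"twist": 0},{"grip": 1,"tx": 0,"ty": 0,"tz": 0.0015,"twist": 0},{"grip": 1,"tx": 0,"ty": 0,"tz": 0.0015,"twist": 0}]'

```text
t: 18.35
position: [0.4458, 0.0036, 0.0526]
tool_rot: [-3.129, -0.001, 0.064]
force: [-3.4, 1.6, 11.9]
finger_gap: 0.0004
```

Call:
servo_tool --rows '[{"grip": 1,"tx": 0,"ty": 0,"tz": -0.02,"twist": 0},{"grip": 1,"tx": 0,"ty": 0,"tz": -0.06,"twist": 0},{"grip": 1,"tx": 0,"ty": -0.02,"tz": -0.1,"twist": 0},{"grip": 1,"tx": 0,"ty": -0.05,"tz": -0.14,"twist": 0},{"grip": 1,"tx": 0,"ty": -0.05,"tz": -0.18,"twist": 0},{"grip": 1,"tx": 0,"ty": -0.05,"tz": -0.2,"twist": 0},{"grip": 1,"tx": 0,"ty": -0.05,"tz": -0.2,"twist": 0},{"grip": 1,"tx": 0,"ty": -0.05,"tz": -0.2,"twist": 0}]'

```text
t: 19.15
position: [0.4424, 0.051, 0.2527]
tool_rot: [-3.129, -0.0, 0.064]
force: [-0.3, -0.3, -0.2]
finger_gap: 0.0004
```

```bash
python3 st.py s10; python3 snap.py w15
python3 - <<'E'
from h import *
import pickle
crop("pics/s10.png","pics/s10d.png",195,190,285,250,8.8)
crop("pics/w15.png","pics/w15c.png",200,40,360,260,2.7)
s,p=pickle.load(open("pics/w14.pkl","rb"))
# pad: offcut near face/rubber edge; rubber free face at x=34, top edge z~40 ; offcut top z 40
for u,v in((195,316),(195,382),(195,410)): print(jig(onz("wrist",210+u/2.7-.4,60+v/2.7-.4,.040,p)))
E
```

```text
19.15 [-1.310e+01  2.000e-01  2.527e+02] [-0.3 -0.3 -0.2] [-3.129 -0.     0.064]
19.2 [0.44200475 0.05098087 0.25202111] [-3.12894208e+00  1.23646826e-03  6.37183260e-02] [-0.29683074  0.24292931  0.03573708] 0.00038563009752961473
[55.9511667   1.11726623 40.        ]
[26.92578565  1.22441375 40.        ]
[14.30273126  1.27169269 40.        ]
```

View pics/s10d.png

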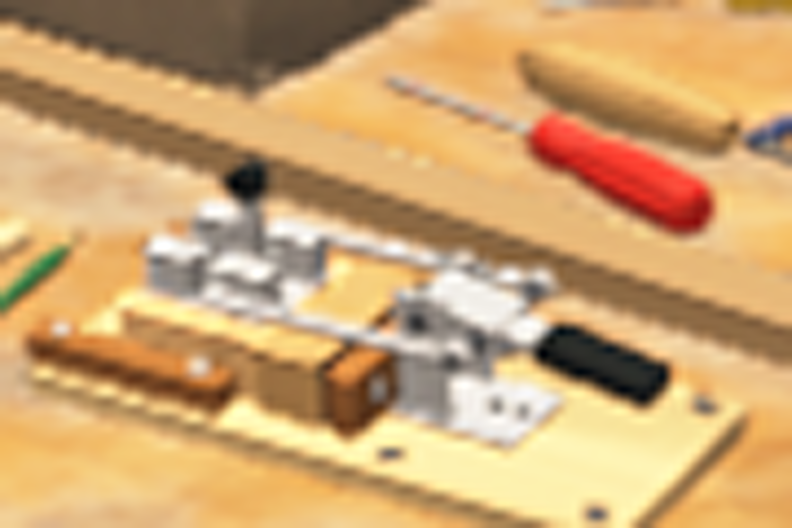

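View pics/w15c.png

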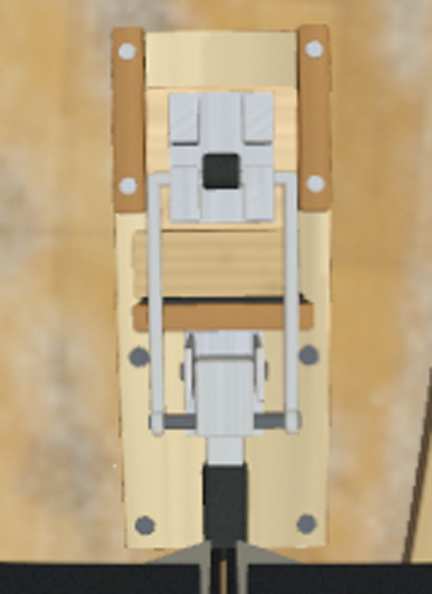

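Run:
```python
from h import *
cv2.imwrite("pics/s11.png",cv2.cvtColor(camera("scene"),cv2.COLOR_RGB2BGR))
def blob(f,x0,y0,x1,y1):
    im=cv2.imread(f"pics/{f}.png")[y0:y1,x0:x1].astype(float).max(2)
    w=np.clip((90-im)/60,0,1);ys,xs=np.mgrid[y0:y1,x0:x1];c=np.array([(w*xs).sum(),(w*ys).sum()])/w.sum()
    d=np.stack([xs-c[0],ys-c[1]]);C=np.einsum('iab,jab,ab->ij',d,d,w)/w.sum();e,v=np.linalg.eigh(C);a=v[:,1];return c.round(2),(a[1]/a[0]).round(3),w.sum().round(1)
for f in("s8","s10","s11"): print(f,blob(f,254,222,274,238),"knob",blob(f,218,204,228,214))
# initial pose check with s2: handle blob
print("s2",blob("s2",240,196,256,216))
for a in (.2,.3,.4,1.45,1.5,1.55,1.6,1.65,1.71):
  q=[proj("scene",world(-r*np.sin(a),0,54+r*np.cos(a))) for r in(40,64,88)]
  d=q[2]-q[0];print(a,q[1].round(2),"slope",(d[1]/d[0]).round(3))
print(sense()["t"])
```

```text
s8 (array([263.13, 228.33]), np.float64(0.221), np.float64(56.1)) knob (array([222.55, 209.93]), np.float64(-1.085), np.float64(12.1))
s10 (array([262.88, 230.91]), np.float64(0.39), np.float64(58.2)) knob (array([222.65, 210.2 ]), np.float64(-0.79), np.float64(12.3))
s11 (array([262.88, 230.92]), np.float64(0.389), np.float64(58.2)) knob (array([222.65, 210.2 ]), np.float64(-0.767), np.float64(12.3))
s2 (array([247.66, 206.68]), np.float64(-4.865), np.float64(57.2))
0.2 [246.71 206.07] slope -6.622
0.3 [248.5  206.97] slope -3.719
0.4 [250.24 208.05] slope -2.484
1.45 [261.89 225.91] slope 0.148
1.5 [262.01 226.85] slope 0.199
1.55 [262.08 227.77] slope 0.25
1.6 [262.1  228.69] slope 0.301
1.65 [262.08 229.59] slope 0.351
1.71 [262.   230.64] slope 0.412
19.3
```

Run:
```python
from h import *
import pickle
crop("pics/w15.png","pics/w15d.png",240,65,320,165,6)
```

```text
(no output)
```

View pics/w15d.png

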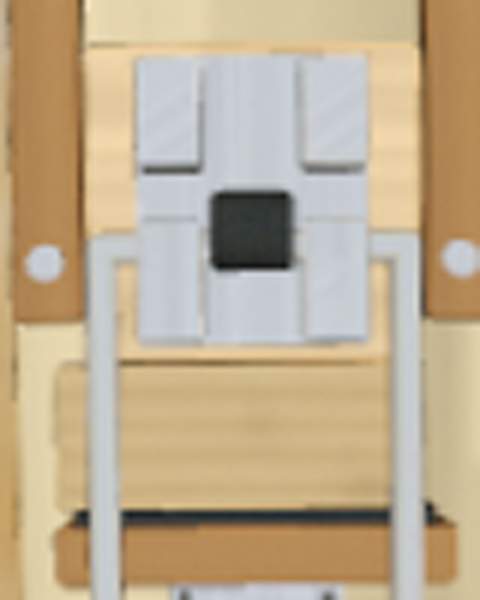

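Run:
```python
from h import *
import pickle
s,p=pickle.load(open("pics/w15.pkl","rb"))
def X(u,v,z): return jig(onz("wrist",240+u/6-.42,65+v/6-.42,z/1000,p)).round(1)
print("far block near edge",X(170,165,57),X(330,163,57),"lip end",X(170,217,57),X(330,217,57),"bar",X(104,246,43),X(405,246,43))
print("offcut: jaw side",X(200,361,40),"pad face",X(240,511,40),"fence face",X(240,522,40), "screws",X(44,263,28),X(461,258,28))
s,p=pickle.load(open("pics/w1.pkl","rb"))
print("screws w1",jig(onz("wrist",220+123/4.2-.4,140+299/4.2-.4,.028,p)),jig(onz("wrist",220+371/4.2-.4,140+290/4.2-.4,.028,p)),
 "rubber w1",jig(onz("wrist",220+240/4.2-.4,140+430/4.2-.4,.04,p)),jig(onz("wrist",220+240/4.2-.4,140+447/4.2-.4,.04,p)))
```

```text
far block near edge [91.1 15.1 57. ] [ 91.3 -13.5  57. ] lip end [81.6 15.2 57. ] [ 81.5 -13.4  57. ] bar [77.3 28.1 43. ] [ 77.  -27.9  43. ]
offcut: jaw side [55.2 10.5 40. ] pad face [26.6  3.1 40. ] fence face [24.5  3.1 40. ] screws [75. 41. 28.] [ 75.6 -39.9  28. ]
screws w1 [75.10088763 41.54671252 28.        ] [ 76.13767355 -40.14583464  28.        ] rubber w1 [32.67272051  4.02284286 40.        ] [26.59702669  4.21297104 40.        ]
```

```bash
python3 -c "
from bench import *
print(job_done())"
```

```text
the job is handed in; nothing more can be done
None
```

The offcut is clamped, and I handed the job in at about t = 19.3 s. My last checks agreed that the lever is home, but no verdict was reported.

**What I did:**
- I pinched the knob at its flat ends and laid the loop into the jaw's slot. The jaw's slot was about 113 mm along the jig.
- I drew the loop under the hooks and pulled the jaw in. Tool readings there were at most about 11 N, which includes the catch's own hinge friction. The force on the jaw itself was not measured directly.
- I let go and pushed the lever over with closed fingers. Readings between moves were at most about 7 N.

**One check disagreed:** After the first push I felt no contact force, yet the picture showed the lever at only about 1.53 rad, near its dead point. I lowered the fingers onto it again and met a firm stop at about 53 mm height with about 12 N. That height fits the 1.71 rad stop.

**Last checks:**
- **Lever:** the pictures put it at about 1.67–1.70 rad, and two successive pictures showed it still.
- **Loop and jaw:** the bar lies under the hooks at about 77–79 mm along the jig, past the nipped point at 85 mm.
- **Pad:** it looks squeezed by about 4 mm. The visible rubber strip went from about 6 mm to 2 mm.
- **Offcut:** it lies flat in the pictures. I did not measure its height after clamping.
- **Surroundings:** the fingers were clear at about 0.25 m height. The robot never touched the pencil, dowel, spare offcut, or the black and larger look-alike blocks. I did not measure the bystanders' positions again at the end.

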